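# Put the socket set back in its tray

### The arm

A 6-joint arm with a two-finger parallel gripper is mounted at the origin on the work surface. World frame = base frame: x ahead of the robot, y to its left, z up, the work surface at z = 0. Lengths are in m, angles in rad, forces in N, time in s.
With the tool pointing down it reaches from about 0.3 to 0.875 m from the base axis. Payload 6.4 kg.
Tool frame: the origin (TCP) lies on the front face of the gripper's body, between the roots of the fingers; the fingertips stand 64 mm ahead of it and the grasp point (between the pads) lies 45 mm ahead of it; z points along the fingers, y is the direction in which the jaws open and shut (so a half turn about z gives the same grasp; the last joint's range is limited). The gripper opens to 88 mm and grips with 3 to 60 N. Pads are 18 mm wide; open, the fingers measure 123 mm over their backs; the gripper's body (75 mm by 187 mm) begins 45 mm behind the grasp point.
Start: joints at [-1.459, 0.181, 1.607, -0, 1.354, -0.206], TCP at [0.18, -0.546, 0.303] pointing down, gripper open.
Joint ranges: [-2.99, 2.99], [-0.89, 2.07], [0.3, 2.58], [-1.14, 4.28], [0, 2.63], [-3.12, 3.12]. Speed limits (rad/s): [2.57, 2.57, 3.01, 3.14, 3.14, 3.14].

### API

Orientations are given as a unit quaternion [w, x, y, z].
In Python, from station import manip, viewer, models gives the robot as it stands.
- The arm moves only by the tool play_rows, never from a script. Its argument "plan" is a list of rows, each a list of 3 entries, a list of its own where there are three numbers: the shift along the world's x, y, z in cm, then the turn, a rotation vector about the world's x, y, z in rad, then the opening, from 0 (shut) to 1 (fully open). A call has 1 to 5 rows; each row shifts and turns the pose as measured when the row begins; what a row does not reach is not made up. A row lasts 1/10 s, in which the tool goes at most 50 mm and 8.59 degrees, less where a joint would pass 70% of its speed; a pose out of reach is approached as far as the arm can. A call with a gripper value outside its range is refused whole. The fingers move at their own pace and stop on an object; "newtons" is the grip in N (left out, the last holds). Time passes only in rows, so rows that do not move let the fingers close. It gives the time, the measured TCP pose, the force and the opening at its end, in the units of the state.
- manip.read_state(): the state, without advancing time (a new reading comes with each control period).
- viewer.snapshot(name): name is "scene" or "side" or "wrist"; returns a dict with "frame" (400x640x3 uint8, blue, green, red), "range_z" (400x640 float32, m along the optical axis (not along the pixel's ray), 0 where there is no reading), "K" (3x3 intrinsics, pixels), "k1" (the pictures are not rectified: a ray, as slopes to the right and down, at radius r is drawn at 1 + k1 r^2 times it, then the intrinsics apply), "R" (3x3) and "t" (3): a world point X has camera coordinates R X + t. Camera axes: x right, y down, z forward; pixel columns grow to the right and rows downward; lengths in m; the calibration is good to about 2 mm. A picture is of the moment at which its call begins.
- manip.close_job(): hands the job in, once; it reports no verdict.
Trained networks look in a picture, given as the dict that the camera call returned (one of the last four; its "shot" number tells which), for a name from the list of things; names that differ only in an ending like _2 or _b are one class to them, and where a whole thing is asked for, a point or a joint stands for the part that bears it (a point fixed in the world has none). Each returns a list of dicts, best first, with "confidence" (0 to 1); they miss things now and then, are a little off and sometimes report something else, mostly with a low value. They report only what shows in the picture. A call takes as long as a camera call. They do not tell look-alikes from the thing itself.
- models.spot_in(query, picture): "centre" ([column, row] in pixels, amid what is visible of it).
The state is a dict: "time_s": time; "q": joint angles; "joint_velocities": joint speeds; "tau": joint torques, N m; "tool_pos": TCP position; "tool_rot": TCP orientation; "contact_force": force on the tool from outside, world axes, zero at the start; "wrist_torque": the same for the moment, N m; "gripper_width": opening from 0.0 (shut) to 1.0 (fully open).
Only numpy, scipy, OpenCV 4.12 (cv2) and the standard library are available. Lean on these libraries where they do the work, as an engineer would, in place of code of your own. Each camera call takes 0.05 s, during which the arm holds its last target.

### The job

Tidy the socket set into the black tray on the garage bench: stand each of the three round deep sockets upright in the pocket of its size (the widest socket in the widest pocket, the middle one in the middle-sized, the thinnest in the narrowest), and lay the extension bar with the square ends in the two notched rests, centred so that both ends are held. The pipe fitting with the hexagon collar and the hexagon bolt are not part of the set: leave them where they are.

Things in the scene. Friction and masses are not known exactly. Their poses are not given: they have to be found in the camera images.
- socket_large_mid (a point): The large deep socket: a plain round steel cylinder 44 mm in diameter and 78 mm tall, standing upright, with a dark hexagon mouth in its flat top and a fine groove near its foot. The point is its centre, 39 mm above its foot; z is its upright axis.
- socket_medium_mid (a point): The medium deep socket: a plain round steel cylinder 34 mm in diameter and 72 mm tall, standing upright, with a dark hexagon mouth in its flat top and a fine groove near its foot. The point is its centre, 36 mm above its foot; z is its upright axis.
- socket_small_mid (a point): The small deep socket: a plain round steel cylinder 24 mm in diameter and 66 mm tall, standing upright, with a dark hexagon mouth in its flat top and a fine groove near its foot. The point is its centre, 33 mm above its foot; z is its upright axis.
- bar_mid (a point): The extension bar: a steel bar lying flat, 150 mm long over all, round shaft 12 mm in diameter, with thicker 18 x 18 mm square ends (one 30 mm long, the other 28 mm long with a 10 mm square tip of 12 mm beyond it). The bare shaft runs from 45 mm before the point to 35 mm past it. The point is half-way along, on the shaft axis, 9 mm above its underside; x runs along the bar.
- fitting_mid (a point): Look-alike, not part of the set: a steel pipe fitting standing upright, a threaded open tube 28 mm in diameter and 60 mm tall with a wider hexagon collar (43 mm over the corners) round its lower middle. The point is its centre, 30 mm above its foot.
- bolt_mid (a point): Look-alike, not part of the set: a steel hexagon bolt lying flat, 108 mm long, shank 16 mm thick, with a 24 mm hexagon head at one end and a 24 mm hexagon nut near the other. The point is half-way along, 12 mm above the bench; x runs along the bolt.
- pocket_large_in (a point): The widest of three square grey pockets standing in a row in the black tray: an open square cup 62 mm wide inside, walls 3 mm thick, its rim 11 mm above its inner floor. Fixed. The point is the centre of the inner floor, 7 mm above the bench; x and y run along its sides, y along the row. The pockets' centres are 74 mm apart; which is where in the row changes.
- pocket_medium_in (a point): The middle-sized of three square grey pockets standing in a row in the black tray: an open square cup 50 mm wide inside, walls 3 mm thick, its rim 11 mm above its inner floor. Fixed. The point is the centre of the inner floor, 7 mm above the bench; x and y run along its sides, y along the row. The pockets' centres are 74 mm apart; which is where in the row changes.
- pocket_small_in (a point): The narrowest of three square grey pockets standing in a row in the black tray: an open square cup 40 mm wide inside, walls 3 mm thick, its rim 11 mm above its inner floor. Fixed. The point is the centre of the inner floor, 7 mm above the bench; x and y run along its sides, y along the row. The pockets' centres are 74 mm apart; which is where in the row changes.
- bar_rest (a point): Midpoint between the two notched grey rests for the bar in the black tray (185 x 236 mm, rim 12 mm high, fixed), at their notch floors, 24 mm above the bench. y runs from rest to rest, along the laid bar; x across, away from the pockets, whose row lies 95 mm to -x. Rests: 54 mm either side, 18 mm long; notch 34 mm wide across x, cheeks 4 mm thick, 11 mm high. Finger room between them.
Not all that is in view belongs to the job. Leave any blue look-alike of the part that bears socket_medium_mid alone. Leave any yellow look-alike of the part that bears socket_small_mid alone.

How it is judged:
By the outcome, as a careful person would: the job done as asked, in the order asked, and still so for the second after the job is handed in, with the robot touching nothing.
It also fails if it takes over 88 s, if anything falls off the work surface, if the arm or the gripper's body presses on something with over 40 N, if the wrist force passes 120 N, or if a joint passes its speed limit or range.

## Working session

There is one attempt and no reset: what is moved stays moved. The work goes in short steps, Python scripts to look and compute and a tool call to move; the robot and the scene stay as the last step left them, time stands still between calls to the robot, and variables do not carry over. Pictures are saved under pics/ and viewed, and the job is handed in when it is done.

Besides the shell and the picture viewer there is one more tool, called after "Request:" by a JSON object that holds its "method" and its "body". play_rows: Moves the arm, as the interface text tells. Its arguments: {"type":"object","properties":{"plan":{"type":"array"},"newtons":{"type":"number"}},"required":["plan"]}

```bash
ls; mkdir -p pics; cat > h.py <<'E'
import numpy as np, cv2
from station import manip, viewer, models
def ray(p,c):
    K=np.array(c["K"]); k1=c["k1"]
    x=(p[0]-K[0,2])/K[0,0]; y=(p[1]-K[1,2])/K[1,1]
    xd,yd=x,y
    for _ in range(20):
        f=1+k1*(x*x+y*y); x=xd/f; y=yd/f
    return np.array([x,y,1.0])
def toworld(p,c,z=None):
    """z: plane height; None uses range"""
    R=np.array(c["R"]);t=np.array(c["t"]); d=ray(p,c)
    if z is None:
        s=float(c["range_z"][int(round(p[1])),int(round(p[0]))])
        return R.T@(d*s-t)
    o=-R.T@t; w=R.T@d
    return o+w*(z-o[2])/w[2]
def cloud(c):
    K=np.array(c["K"]);D=np.array([c["k1"],0,0,0],float)
    h,w=c["range_z"].shape
    u,v=np.meshgrid(np.arange(w),np.arange(h))
    x=(u-K[0,2])/K[0,0]; y=(v-K[1,2])/K[1,1]; X,Y=x.copy(),y.copy()
    for _ in range(20):
        f=1+c["k1"]*(X*X+Y*Y); X=x/f;Y=y/f
    Z=c["range_z"]
    P=np.stack([X*Z,Y*Z,Z],-1)
    W=(P-np.array(c["t"]))@np.array(c["R"])
    W[Z<=0]=np.nan
    return W
def proj(X,c):
    p=np.array(c["R"])@np.array(X)+np.array(c["t"]); x,y=p[0]/p[2],p[1]/p[2]
    f=1+c["k1"]*(x*x+y*y);K=np.array(c["K"])
    return np.array([K[0,0]*x*f+K[0,2],K[1,1]*y*f+K[1,2]])
E
cat > a.py <<'E'
from h import *
import pickle
names="socket_large_mid socket_medium_mid socket_small_mid bar_mid fitting_mid bolt_mid pocket_large_in pocket_medium_in pocket_small_in bar_rest".split()
for n in ["scene","side"]:
    c=viewer.snapshot(n); cv2.imwrite(f"pics/{n}0.png",c["frame"]); pickle.dump(c,open(f"{n}0.pkl","wb"))
    print(n,"cam pos",-np.array(c["R"]).T@np.array(c["t"]), c["k1"])
    for q in names:
        for r in models.spot_in(q,c)[:4]:
            if r["confidence"]>.15: print(q,np.round(r["centre"],1),round(r["confidence"],2),np.round(toworld(r["centre"],c),3))
s=manip.read_state(); print(s)
E
python3 a.py
```

```text
pics
scene cam pos [1.08981352 0.83364511 0.76150034] -0.1496407361840061
socket_large_mid [318.  178.1] 0.71 [ 0.458 -0.097  0.05 ]
socket_medium_mid [242.6 157.3] 0.68 [ 0.566 -0.313  0.045]
socket_medium_mid [227.4 148.9] 0.53 [ 0.581 -0.379  0.047]
socket_medium_mid [260.  144.1] 0.5 [ 0.484 -0.362  0.04 ]
socket_small_mid [289.3 158.4] 0.73 [ 0.439 -0.272  0.019]
socket_small_mid [372.7 218. ] 0.69 [0.446 0.111 0.045]
socket_small_mid [384.4 232.8] 0.49 [0.462 0.172 0.048]
bar_mid [418.1 268.1] 0.68 [0.452 0.276 0.015]
fitting_mid [395.9 298.3] 0.7 [0.57  0.336 0.042]
bolt_mid [292.7 157.3] 0.53 [ 0.429 -0.269  0.021]
pocket_medium_in [291.  210.8] 0.59 [ 0.564 -0.06   0.011]
pocket_small_in [299.6 223.9] 0.68 [ 0.575 -0.004  0.011]
pocket_small_in [262.4 222.3] 0.47 [ 0.642 -0.068  0.004]
bar_rest [263.2 218.1] 0.69 [ 0.633 -0.081  0.005]
side cam pos [0.19324956 0.8201474  0.76906171] -0.13080453503935985
socket_large_mid [358.4 200.3] 0.86 [ 0.439 -0.089  0.055]
socket_medium_mid [375.3 146.4] 0.77 [ 0.478 -0.363  0.042]
socket_medium_mid [345.4 146.1] 0.59 [ 0.548 -0.304  0.
[... 650 characters left out ...]
051  0.003]
{'time_s': 1.1, 'q': array([-1.45929322e+00,  1.80794966e-01,  1.60698254e+00,  6.22760736e-06,
        1.35375583e+00, -2.06300968e-01]), 'joint_velocities': array([ 0.00082486, -0.00100452,  0.00089042, -0.00072801, -0.00074189,
        0.00062324]), 'tau': array([ 6.77265034e-04, -4.33836758e+01, -3.42173982e+01,  7.03932066e-02,
        3.10649956e-02, -1.05552277e-05]), 'tool_pos': array([ 0.17969811, -0.54623411,  0.30272574]), 'tool_rot': array([2.97678944e-05, 9.87401719e-01, 1.58233511e-01, 1.63216576e-06]), 'contact_force': array([-0.14378597,  0.45062932, -0.97070847]), 'wrist_torque': array([-0.004397  ,  0.00749037,  0.02539082]), 'gripper_width': 0.9982854865638426}
```

View pics/scene0.png

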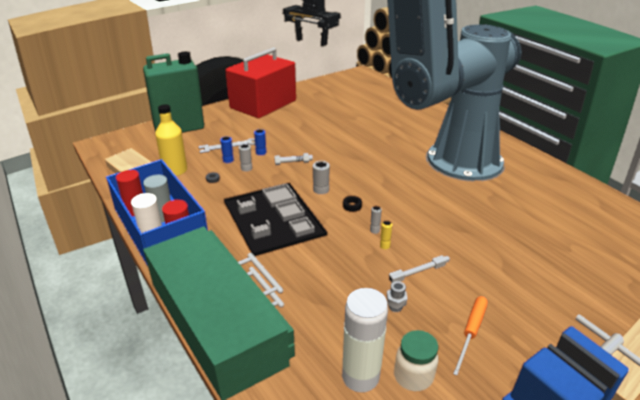

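View pics/side0.png

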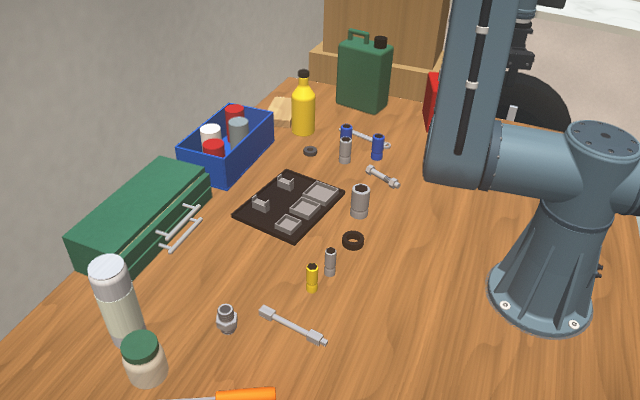

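```bash
cat > b.py <<'E'
from h import *
import pickle
from scipy.optimize import least_squares
C={n:pickle.load(open(f"{n}0.pkl","rb")) for n in ["scene","side"]}
W={n:cloud(C[n]) for n in C}
def fit(g,R,H,ns=("scene","side")):
    out=[]
    for sel in [("scene",),("side",),("scene","side")]:
        P=np.concatenate([W[n].reshape(-1,3) for n in sel])
        c=np.array(g,float)
        for it in range(3):
            m=(np.hypot(*(P[:,:2]-c).T)<R+.010)&(P[:,2]>.012)&(P[:,2]<H-.008)
            Q=P[m]
            r=least_squares(lambda x:np.hypot(Q[:,0]-x[0],Q[:,1]-x[1])-R,c,loss='soft_l1',f_scale=.002)
            c=r.x
        m=(np.hypot(*(P[:,:2]-c).T)<R+.004)
        T=P[m&(P[:,2]>H-.006)]
        out.append((sel[0] if len(sel)==1 else "both",np.round(c,4),len(Q),"rms",round(float(np.std(r.fun)),4),"top",np.round(T.mean(0),4),len(T)))
    return out
for nm,g,R,H in [("L",(.448,-.1),.022,.078),("M",(.556,-.314),.017,.072),("S",(.437,.116),.012,.066),("Y",(.456,.175),.012,.066),("blue1",(.48,-.37),.017,.072),("blue2",(.572,-.383),.017,.072)]:
    print(nm)
    for o in fit(g,R,H): print("  ",*o)
# ground check
for n in C:
    w=W[n]; m=(w[...,0]>.35)&(w[...,0]<.7)&(abs(w[...,1])<.35)&(abs(w[...,2])<.01)
    A=w[m]; print(n,"bench z",np.median(A[:,2]),A[:,2].std())
# bar
for n in C:
    P=W[n].reshape(-1,3); m=(P[:,0]>.33)&(P[:,0]<.52)&(P[:,1]>.21)&(P[:,1]<.36)&(P[:,2]>.007)&(P[:,2]<.03)
    Q=P[m]; 
    (cx,cy),(w_,h_),a=cv2.minAreaRect(Q[:,:2].astype(np.float32)*1000)
    d=np.linalg.svd(Q[:,:2]-Q[:,:2].mean(0))[2][0]
    s=(Q[:,:2]-Q[:,:2].mean(0))@d
    print(n,"bar rect",cx,cy,w_,h_,a,"dir",d,Q[:,:2].mean(0),s.min(),s.max(),len(Q),Q[:,2].max())
for n in C:
    f=C[n]["frame"]; 
    for nm,(u0,v0,u1,v1) in {"scene":{"tray":(215,175,335,260),"bar":(370,240,460,320)},"side":{"tray":(225,160,350,250),"bar":(210,240,340,350)}}[n].items():
        cv2.imwrite(f"pics/{n}_{nm}.png",cv2.resize(f[v0:v1,u0:u1],None,fx=6,fy=6,interpolation=cv2.INTER_CUBIC)[:600,:800])
E
python3 b.py
```

```text
L
   scene [ 0.441  -0.1115] 294 rms 0.0019 top [ 0.4448 -0.1052  0.0796] 146
   side [ 0.4413 -0.1095] 341 rms 0.0015 top [ 0.4403 -0.1051  0.0766] 170
   both [ 0.4409 -0.1103] 635 rms 0.0018 top [ 0.4424 -0.1051  0.078 ] 316
M
   scene [ 0.555  -0.3226] 189 rms 0.0023 top [ 0.5579 -0.3172  0.0721] 73
   side [ 0.5547 -0.3213] 189 rms 0.0021 top [ 0.5529 -0.3167  0.0702] 71
   both [ 0.5547 -0.3219] 378 rms 0.0023 top [ 0.5555 -0.317   0.0712] 144
S
   scene [0.4343 0.107 ] 157 rms 0.0016 top [0.4375 0.1111 0.0667] 73
   side [0.4353 0.1086] 176 rms 0.0013 top [0.4342 0.112  0.0646] 80
   both [0.4346 0.1078] 333 rms 0.0016 top [0.4358 0.1116 0.0656] 153
Y
   scene [0.4517 0.1653] 168 rms 0.0016 top [0.455  0.1685 0.067 ] 79
   side [0.4527 0.1666] 182 rms 0.001 top [0.4517 0.1698 0.0646] 96
   both [0.4521 0.166 ] 350 rms 0.0014 top [0.4532 0.1692 0.0657] 175
blue1
   scene [ 0.4769 -0.3784] 176 rms 0.0025 top [ 0.4793 -0.3732  0.0721] 63
   side [ 0.4759 -0.3778] 189 rms 0.0023 top [ 0.4744 -0.3732  0.0705] 67
   both [ 0.4764 -0.3781] 365 rms 0.0024 top [ 0.4769 -0.3733  0.0713] 129
blue2
   scene [ 0.5763 -0.3933] 183 rms 0.0025 top [ 0.5795 -0.3883  0.0722] 69
   side [ 0.5777 -0.3938] 78 rms 0.0022 top [ 0.5759 -0.389   0.0705] 64
   both [ 0.5768 -0.3935] 261 rms 0.0024 top [ 0.5777 -0.3885  0.0713] 134
scene bench z 0.0022927503981756926 0.0023271007367761626
side bench z -0.0004965370254890888 0.0025105048739714354
scene bar rect 447.1383972167969 277.1996765136719 21.259967803955078 147.21005249023438 80.89950561523438 dir [ 0.98645983 -0.16400304] [0.45159632 0.27792638] -0.07786714939398842 0.0693684322545181 432 0.023607312901808418
side bar rect 445.53277587890625 278.0698547363281 20.96609878540039 150.47088623046875 80.64354705810547 dir [-0.98680309  0.16192486] [0.44461896 0.27975215] -0.0764057069112076 0.07406222120116664 589 0.021022459991868084
```

```bash
python3 - <<'E'
import cv2,numpy as np
a=[cv2.imread(f"pics/{n}_{m}.png") for n in("scene","side") for m in("tray","bar")]
b=[cv2.resize(x,(400,300)) for x in a]
cv2.imwrite("pics/crops.png",np.vstack([np.hstack(b[:2]),np.hstack(b[2:])]))
E
```

```text
(no output)
```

View pics/crops.png

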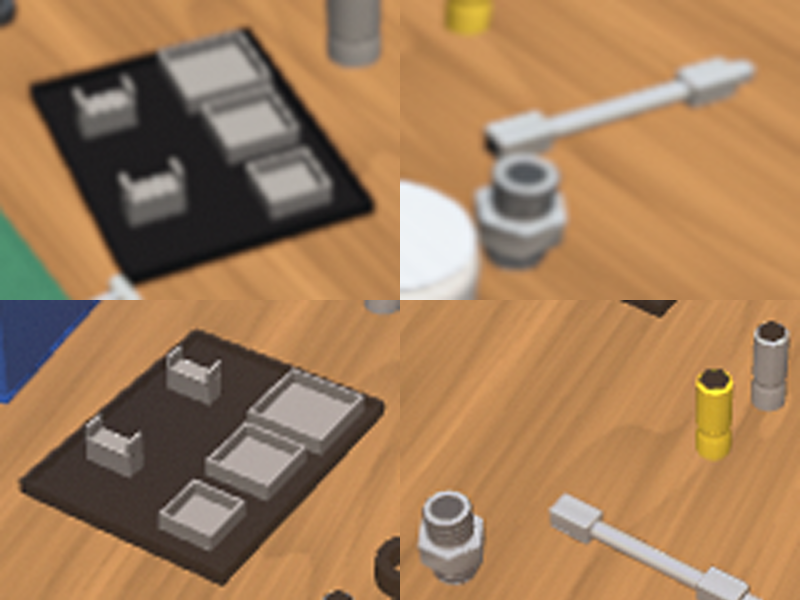

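Request:
{"method": "play_rows", "body": {"plan": [[[3.5,5,2],[0,0,0],1],[[3.5,5,2],[0,0,0],1],[[3.5,5,2],[0,0,0],1],[[3.5,5,2],[0,0,0],1],[[3.5,5,0],[0,0,0],1]], "newtons": 25}}

```text
time_s: 1.6
tool_pos: [0.3172, -0.3473, 0.3661]
tool_rot: [-0.001, 0.988, 0.153, 0.0]
contact_force: [0.1, 0.0, 0.0]
gripper_width: 1.0
```

Request:
{"method": "play_rows", "body": {"plan": [[[3.5,3.5,1],[0,0,0],1],[[3.5,3.5,1],[0,0,0],1],[[3.5,3.5,1],[0,0,0],1],[[3.5,3.5,0],[0,0,0],1],[[0,0,0],[0,0,0],1]]}}

```text
time_s: 2.1
tool_pos: [0.4577, -0.2017, 0.3983]
tool_rot: [0.001, 0.988, 0.156, 0.003]
contact_force: [-0.6, -0.8, -0.5]
gripper_width: 0.995
```

```bash
cat > w.py <<'E'
from h import *
import pickle,sys
k=sys.argv[1]
c=viewer.snapshot("wrist"); cv2.imwrite(f"pics/w{k}.png",c["frame"]); pickle.dump(c,open(f"w{k}.pkl","wb"))
s=manip.read_state()
print(s["time_s"],s["tool_pos"],s["tool_rot"],"cam",-np.array(c["R"]).T@np.array(c["t"]))
for a in sys.argv[2:]:
    for r in models.spot_in(a,c)[:3]:
        print(a,np.round(r["centre"],1),round(r["confidence"],2),np.round(toworld(r["centre"],c),4))
E
python3 w.py 1 socket_large_mid pocket_large_in pocket_medium_in pocket_small_in
```

```text
2.15 [ 0.45652628 -0.2035429   0.39833876] [0.00128258 0.98792429 0.15491388 0.00237352] cam [ 0.53237046 -0.17797058  0.48162817]
socket_large_mid [251.5 158.4] 0.82 [ 0.4466 -0.114   0.0798]
pocket_large_in [294.3  86.9] 0.56 [ 0.5535 -0.1364  0.0067]
pocket_medium_in [249.3  58.5] 0.9 [ 0.5709 -0.0634  0.008 ]
pocket_small_in [202.3  32.3] 0.83 [0.5844 0.0093 0.0079]
pocket_small_in [272.9  34.1] 0.62 [ 0.6126 -0.0867  0.0047]
```

View pics/w1.png

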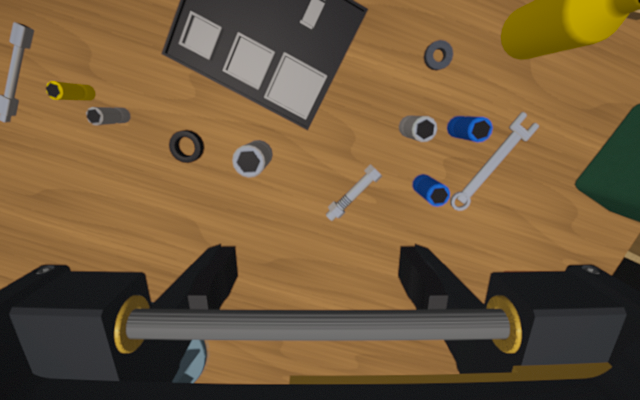

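```bash
cat > c1.py <<'E'
from h import *
import pickle
c=pickle.load(open("w1.pkl","rb"))
f=c["frame"]; g=cv2.cvtColor(f,cv2.COLOR_BGR2GRAY)
for nm,p,z in [("L",(249,161),.078),("M",(424,128),.072),("S",(95,116),.066),("B",(17,75),.009)]:
    u,v=p
    # dark mouth centroid
    k=g[v-8:v+9,u-8:u+9].astype(float); m=k<70
    n,lab,st,ce=cv2.connectedComponentsWithStats(m.astype(np.uint8))
    i=1+np.argmax(st[1:,4]) if n>1 else 0
    q=ce[i]+np.array([u-8,v-8])
    print(nm,q,st[i,4],toworld(q,c,z))
t=[cv2.resize(f[v-22:v+23,u-22:u+23],(390,290),interpolation=cv2.INTER_CUBIC) for u,v in [(249,161),(424,128),(95,116)]]
t.append(cv2.resize(f[0:140,160:370],(390,290),interpolation=cv2.INTER_CUBIC))
cv2.imwrite("pics/w1c.png",np.vstack([np.hstack(t[:2]),np.hstack(t[2:])]))
# pocket squares: bright regions in tray
W=cloud(c)
for nm,p in [("PL",(296,85)),("PM",(249,60)),("PS",(201,35))]:
    u,v=p; ff=g.copy(); mask=np.zeros((402,642),np.uint8)
    hsv=cv2.cvtColor(f,cv2.COLOR_BGR2HSV)
    b=((hsv[...,1]<40)&(g>110)).astype(np.uint8)
    n,lab=cv2.connectedComponents(b)
    m=(lab==lab[v,u])
    cn=max(cv2.findContours(m.astype(np.uint8),cv2.RETR_EXTERNAL,cv2.CHAIN_APPROX_NONE)[0],key=cv2.contourArea)[:,0]
    w=np.array([toworld(x,c,.018)[:2] for x in cn])*1000
    print(nm,m.sum(),cv2.minAreaRect(w.astype(np.float32)))
E
python3 c1.py
```

```text
L [248.54135338 161.09022556] 266 [ 0.44147526 -0.11083468  0.078     ]
M [424.76995305 128.73239437] 213 [ 0.55430254 -0.32230914  0.072     ]
S [ 92.99173554 115.80165289] 121 [0.43467459 0.10859317 0.066     ]
B [17.31578947 74.89473684] 19 [0.44734256 0.26968582 0.009     ]
PL 2427 ((554.083740234375, -137.68527221679688), (69.27095031738281, 69.10626220703125), 80.63623809814453)
PM 1694 ((566.2799682617188, -64.781982421875), (57.3072624206543, 57.41862487792969), 80.63780975341797)
PS 1145 ((578.5664672851562, 8.29153060913086), (46.93828201293945, 47.0224494934082), 80.42294311523438)
```

View pics/w1c.png

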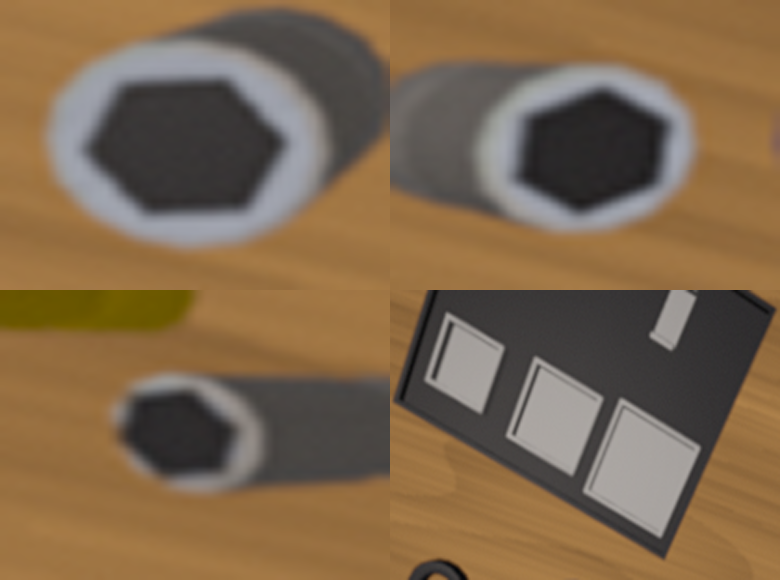

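Request:
{"method": "play_rows", "body": {"plan": [[[-0.3,2,-3],[0,0,0.15],1],[[-0.3,2,-3],[0,0,0.15],1],[[-0.3,2,-3],[0,0,0.15],1],[[-0.3,2,-3],[0,0,0.15],1],[[-0.3,1,-3],[0,0,0.15],1]]}}

```text
time_s: 2.85
tool_pos: [0.4362, -0.1244, 0.2474]
tool_rot: [0.004, 0.864, 0.503, 0.006]
contact_force: [-0.0, -0.2, -0.1]
gripper_width: 0.998
```

Request:
{"method": "play_rows", "body": {"plan": [[[0,0,0],[0,0,0.15],1],[[0,0,0],[0,0,0.15],1],[[0,0,0],[0,0,0.04],1],[[0,0,0],[0,0,0],1]]}}

```text
time_s: 3.25
tool_pos: [0.4296, -0.1268, 0.2408]
tool_rot: [-0.002, 0.767, 0.642, 0.004]
contact_force: [0.6, -0.9, -0.1]
gripper_width: 0.999
```

```bash
cat > st.py <<'E'
from h import *
import sys
from scipy.spatial.transform import Rotation as Ro
s=manip.read_state(); w,x,y,z=s["tool_rot"]
M=Ro.from_quat([x,y,z,w]).as_matrix()
a=np.degrees(np.arctan2(M[1,1],M[0,1]))
print("t",s["time_s"],"pos",np.round(s["tool_pos"],4),"jaw deg",round(a,2),"tool z",np.round(M[:,2],4),"w",round(s["gripper_width"],3),"F",np.round(s["contact_force"],1),"q",np.round(s["q"],2))
if len(sys.argv)>4:
    T=np.array([float(v) for v in sys.argv[1:4]]); yaw=float(sys.argv[4])
    print("shift cm",np.round((T-s["tool_pos"])*100,2))
    Rt=np.array([[ -np.sin(0),0,0]])
    yy=np.array([np.cos(np.radians(yaw)),np.sin(np.radians(yaw)),0]); zz=np.array([0,0,-1.]); xx=np.cross(yy,zz)
    D=np.stack([xx,yy,zz],1)@M.T
    print("rotvec",np.round(Ro.from_matrix(D).as_rotvec(),4))
E
python3 st.py .4412 -.1108 .095 -9.5; python3 w.py 2 socket_large_mid
```

```text
t 3.25 pos [ 0.4296 -0.1268  0.2408] jaw deg -10.12 tool z [ 0.0024  0.0082 -1.    ] w 0.999 F [ 0.6 -0.9 -0.1] q [-0.56 -0.04  1.98  0.01  1.21 -0.38]
shift cm [  1.16   1.6  -14.58]
rotvec [-0.0082  0.0024  0.0107]
3.3 [ 0.42966012 -0.12682176  0.2408604 ] [-0.00230806  0.7670282   0.64159955  0.00352491] cam [ 0.44308275 -0.05008973  0.32441676]
```

View pics/w2.png

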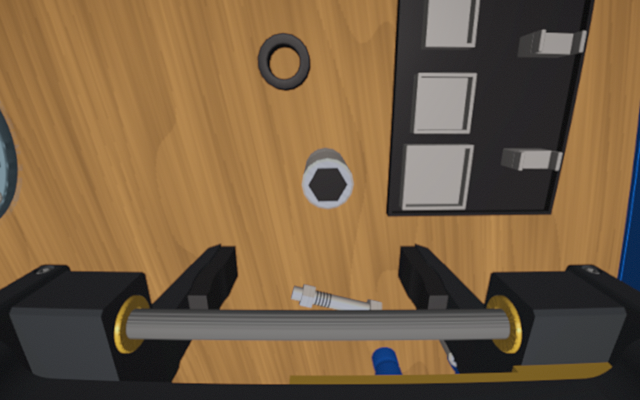

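```bash
cat > c2.py <<'E'
from h import *
import pickle
c=pickle.load(open("w2.pkl","rb")); f=c["frame"]; g=cv2.cvtColor(f,cv2.COLOR_BGR2GRAY)
def comp(p,lo,hi,z):
    b=((g>=lo)&(g<=hi)).astype(np.uint8); n,lab,st,ce=cv2.connectedComponentsWithStats(b); i=lab[p[1],p[0]]
    cn=max(cv2.findContours((lab==i).astype(np.uint8),cv2.RETR_EXTERNAL,cv2.CHAIN_APPROX_NONE)[0],key=cv2.contourArea)[:,0]
    w=np.array([toworld(x,c,z)[:2] for x in cn])*1000
    print(p,g[p[1],p[0]],ce[i],st[i,4],toworld(ce[i],c,z),cv2.minAreaRect(w.astype(np.float32)))
comp((328,184),0,80,.078)
comp((437,177),130,255,.018);comp((443,103),130,255,.018);comp((452,20),130,255,.018)
W=cloud(c)
P=W.reshape(-1,3)
PM=np.array([.5663,-.0648]); ux=np.array([.986,-.1655]); uy=np.array([.1655,.986])
u=(P[:,:2]-PM)@ux; v=(P[:,:2]-PM)@uy
for s in(-1,1):
    m=(u>.06)&(u<.13)&(abs(v-s*.054)<.03)&(P[:,2]>.017)&(P[:,2]<.029)
    print(s,m.sum(),u[m].min(),u[m].max(),u[m].mean(),v[m].min(),v[m].max(),v[m].mean(),np.median(P[m][:,2]))
cv2.imwrite("pics/w2c.png",cv2.resize(f[0:215,380:600],None,fx=2.7,fy=2.7))
E
python3 c2.py
```

```text
(328, 184) 47 [327.32378855 184.32378855] 908 [ 0.44117352 -0.11003829  0.078     ] ((441.25518798828125, -110.41678619384766), (26.7729434967041, 31.103548049926758), 79.87667083740234)
(437, 177) 163 [434.73123487 175.35566317] 3717 [ 0.55258238 -0.13478258  0.018     ] ((554.47021484375, -137.85586547851562), (68.49317169189453, 68.15101623535156), 80.59037017822266)
(443, 103) 163 [442.24313725 102.83464052] 3060 [ 0.56473498 -0.06374686  0.018     ] ((566.7443237304688, -64.33505249023438), (55.282649993896484, 56.231292724609375), 80.3248291015625)
(452, 20) 160 [449.57142857  23.09348035] 2086 [0.57627017 0.00536335 0.018     ] ((578.3434448242188, 4.905265808105469), (38.37810516357422, 46.145172119140625), 80.87621307373047)
-1 650 0.07279508177242942 0.11479622962644973 0.09469899520234305 -0.06212121127174321 -0.0446617566024253 -0.05285241156538199 0.024989897480957063
1 901 0.07279092160177399 0.11540834370391403 0.09452286490794704 0.04461537059181808 0.0636360995858084 0.05337636950946942 0.024995547191588533
```

View pics/w2c.png

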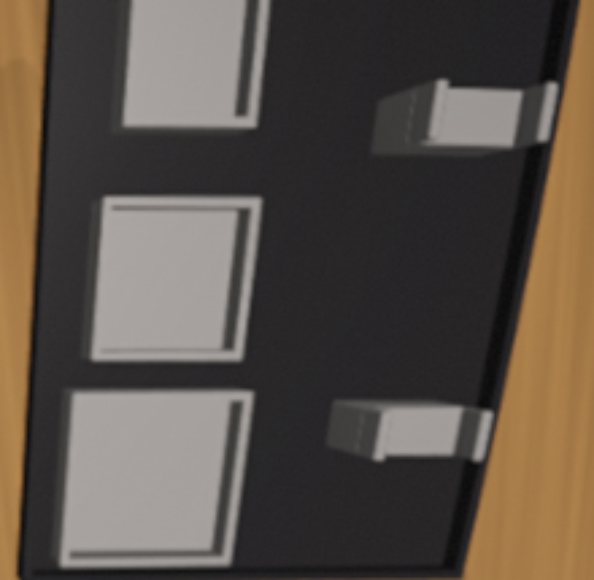

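Request:
{"method": "play_rows", "body": {"plan": [[[1.2,1.6,-2],[-0.008,0.002,0.011],1],[[0,0,-3],[0,0,0],1],[[0,0,-2],[0,0,0],1],[[0,0,0],[0,0,0],1]]}}

```text
time_s: 3.75
tool_pos: [0.4429, -0.1135, 0.1712]
tool_rot: [0.003, 0.767, 0.642, 0.001]
contact_force: [-0.1, 0.8, -0.5]
gripper_width: 1.001
```

```bash
python3 st.py .4412 -.1105 .095 -9.5
```

```text
t 3.75 pos [ 0.4429 -0.1135  0.1712] jaw deg -10.16 tool z [ 0.0059 -0.0034 -1.    ] w 1.001 F [-0.1  0.8 -0.5] q [-0.51  0.09  2.01 -0.    1.04 -0.33]
shift cm [-0.17  0.3  -7.62]
rotvec [0.0034 0.006  0.0116]
```

Request:
{"method": "play_rows", "body": {"plan": [[[-0.2,0.3,-2],[0.003,0.006,0.012],1],[[0,0,-3],[0,0,0],1],[[0,0,-2.5],[0,0,0],1],[[0,0,0],[0,0,0],1]]}}

```text
time_s: 4.15
tool_pos: [0.4432, -0.1135, 0.0987]
tool_rot: [0.003, 0.765, 0.644, 0.001]
contact_force: [-0.3, 0.3, -0.3]
gripper_width: 0.996
```

```bash
python3 st.py .4412 -.1105 .095 -9.5
```

```text
t 4.15 pos [ 0.4432 -0.1135  0.0987] jaw deg -9.81 tool z [ 0.0058 -0.0038 -1.    ] w 0.996 F [-0.3  0.3 -0.3] q [-0.51  0.23  2.04 -0.    0.87 -0.34]
shift cm [-0.2   0.3  -0.37]
rotvec [0.0037 0.0058 0.0054]
```

Request:
{"method": "play_rows", "body": {"plan": [[[-0.2,0.3,-0.3],[0.003,0.006,0.005],1],[[-0.1,0.1,0],[0,0,0],1]]}}

```text
time_s: 4.35
tool_pos: [0.4413, -0.1105, 0.098]
tool_rot: [0.001, 0.764, 0.645, 0.0]
contact_force: [-0.5, -0.3, -0.4]
gripper_width: 0.998
```

```bash
python3 st.py .4412 -.1105 .095 -9.5
```

```text
t 4.35 pos [ 0.4413 -0.1105  0.098 ] jaw deg -9.61 tool z [ 0.0015 -0.0017 -1.    ] w 0.998 F [-0.5 -0.3 -0.4] q [-0.51  0.23  2.04 -0.    0.87 -0.34]
shift cm [-0.01  0.   -0.3 ]
rotvec [0.0017 0.0015 0.0018]
```

Request:
{"method": "play_rows", "body": {"plan": [[[0,0,0],[0,0,0],0],[[0,0,0],[0,0,0],0],[[0,0,0],[0,0,0],0],[[0,0,0],[0,0,0],0],[[0,0,0],[0,0,0],0]], "newtons": 40}}

```text
time_s: 4.85
tool_pos: [0.4436, -0.1116, 0.1021]
tool_rot: [0.005, 0.764, 0.645, 0.001]
contact_force: [-0.6, 0.3, 0.3]
gripper_width: 0.57
```

Request:
{"method": "play_rows", "body": {"plan": [[[-0.2,0.1,-0.3],[0,0.005,0],0],[[0,0,-0.1],[0,0,0],0]]}}

```text
time_s: 5.05
tool_pos: [0.4419, -0.1109, 0.0998]
tool_rot: [0.003, 0.764, 0.646, -0.001]
contact_force: [-7.5, 3.8, 23.5]
gripper_width: 0.489
```

```bash
python3 st.py .4412 -.1105 .095 -9.5
```

```text
t 5.05 pos [ 0.4419 -0.1109  0.0998] jaw deg -9.57 tool z [ 0.0022 -0.0058 -1.    ] w 0.489 F [-7.5  3.8 23.5] q [-0.51  0.22  2.04 -0.01  0.88 -0.33]
shift cm [-0.07  0.04 -0.48]
rotvec [0.0058 0.0022 0.0013]
```

Request:
{"method": "play_rows", "body": {"plan": [[[0,0,2],[0.005,0.002,0],0],[[1,0,4],[0,0,0],0],[[4,-1,1],[0,0,0],0],[[4,-1,0],[0,0,0],0],[[2,-0.6,0],[0,0,0],0]]}}

```text
time_s: 5.55
tool_pos: [0.5487, -0.134, 0.169]
tool_rot: [-0.005, 0.764, 0.645, -0.002]
contact_force: [0.5, -0.7, -5.4]
gripper_width: 0.489
```

```bash
python3 st.py .5543 -.1377 .108 -9.5
```

```text
t 5.55 pos [ 0.5487 -0.134   0.169 ] jaw deg -9.61 tool z [-0.0097  0.0044 -0.9999] w 0.489 F [ 0.5 -0.7 -5.4] q [-0.45  0.32  1.73 -0.    1.1  -0.28]
shift cm [ 0.56 -0.37 -6.1 ]
rotvec [-0.0044 -0.0097  0.0019]
```

Request:
{"method": "play_rows", "body": {"plan": [[[0.6,-0.3,-1.5],[-0.004,-0.01,0.002],0],[[0,0,-1.5],[0,0,0],0],[[0,0,-1],[0,0,0],0]]}}

```text
time_s: 5.85
tool_pos: [0.5567, -0.1374, 0.126]
tool_rot: [0.0, 0.763, 0.646, 0.0]
contact_force: [0.3, 0.5, -4.7]
gripper_width: 0.489
```

```bash
python3 st.py .5543 -.1377 .108 -9.5; python3 - <<'E'
from h import *
c=viewer.snapshot("side"); cv2.imwrite("pics/s3.png",cv2.resize(c["frame"][130:280,210:410],None,fx=4,fy=4))
E
```

```text
t 5.85 pos [ 0.5567 -0.1374  0.126 ] jaw deg -9.47 tool z [ 5.e-04  2.e-04 -1.e+00] w 0.489 F [ 0.3  0.5 -4.7] q [-0.45  0.4   1.73  0.    1.01 -0.28]
shift cm [-0.24 -0.03 -1.8 ]
rotvec [-0.0002  0.0005 -0.0005]
```

View pics/s3.png

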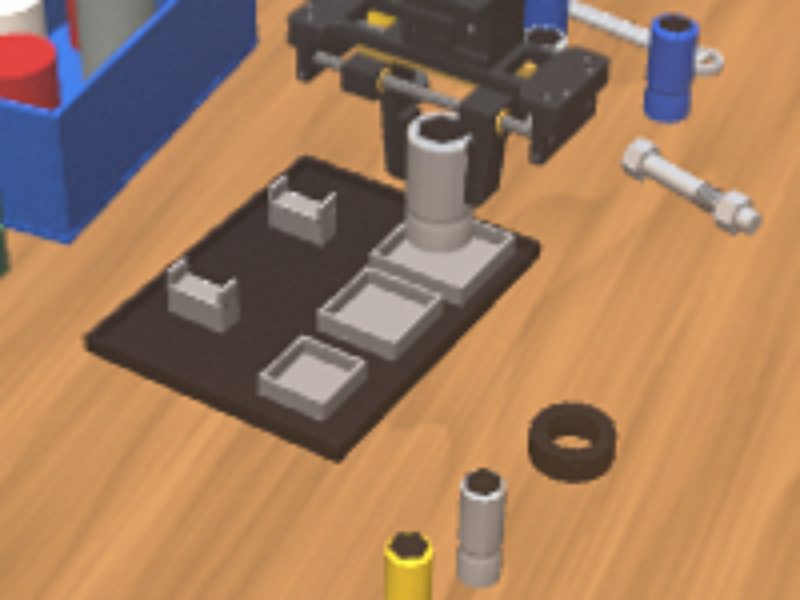

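Request:
{"method": "play_rows", "body": {"plan": [[[-0.3,0,-0.8],[0,0,0],0],[[0,0,-0.6],[0,0,0],0],[[0,0,-0.3],[0,0,0],0],[[0,0,-0.2],[0,0,0],0]]}}

```text
time_s: 6.3
tool_pos: [0.5506, -0.136, 0.107]
tool_rot: [-0.003, 0.763, 0.646, -0.001]
contact_force: [-7.5, 4.0, 15.7]
gripper_width: 0.491
```

```bash
python3 st.py .5543 -.1377 .107 -9.5
```

```text
t 6.3 pos [ 0.5506 -0.136   0.107 ] jaw deg -9.46 tool z [-0.0058  0.003  -1.    ] w 0.491 F [-7.5  4.  15.7] q [-0.45  0.42  1.75  0.    0.98 -0.29]
shift cm [ 0.37 -0.17  0.  ]
rotvec [-0.003  -0.0058 -0.0006]
```

Request:
{"method": "play_rows", "body": {"plan": [[[0,0,0],[0,0,0],0.8],[[0,0,0],[0,0,0],0.8],[[0,0,0],[0,0,0],0.8],[[0,0,3],[0,0,0],0.8],[[0,0,5],[0,0,0],0.8]]}}

```text
time_s: 6.8
tool_pos: [0.5485, -0.1353, 0.1853]
tool_rot: [-0.006, 0.763, 0.646, -0.003]
contact_force: [0.3, -0.0, -0.6]
gripper_width: 0.798
```

Request:
{"method": "play_rows", "body": {"plan": [[[0,-2,4],[0,0,0],1],[[0,-5,2],[0,0,0],1],[[0,-5,0],[0,0,0],1],[[0,-5,0],[0,0,0],1],[[0,-1,0],[0,0,0],1]]}}

```text
time_s: 7.3
tool_pos: [0.5518, -0.3163, 0.2573]
tool_rot: [0.003, 0.761, 0.649, 0.0]
contact_force: [0.0, -0.3, 0.2]
gripper_width: 1.003
```

```bash
python3 st.py .5545 -.322 .091 -9.5; python3 - <<'E'
from h import *
c=viewer.snapshot("side"); cv2.imwrite("pics/s4.png",cv2.resize(c["frame"][130:280,210:410],None,fx=4,fy=4))
E
python3 w.py 4
```

```text
t 7.3 pos [ 0.5518 -0.3163  0.2573] jaw deg -9.14 tool z [ 0.0044 -0.005  -1.    ] w 1.003 F [ 0.  -0.3  0.2] q [-0.71  0.35  1.49 -0.    1.29 -0.55]
shift cm [  0.27  -0.57 -16.63]
rotvec [ 0.005   0.0044 -0.0063]
7.4 [ 0.55174488 -0.31314949  0.25626651] [1.72676709e-03 7.60932020e-01 6.48829153e-01 4.57443185e-04] cam [ 0.56371754 -0.23778025  0.33957299]
```

View pics/s4.png

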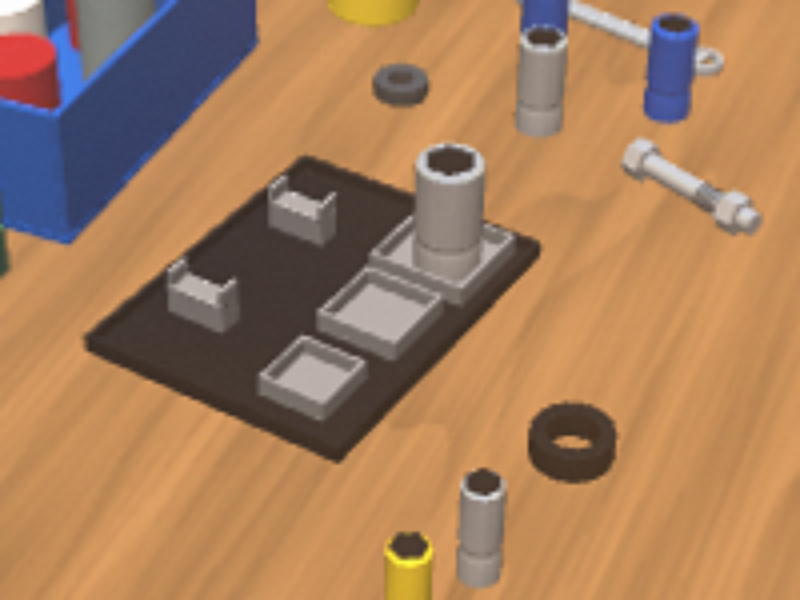

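View pics/w4.png

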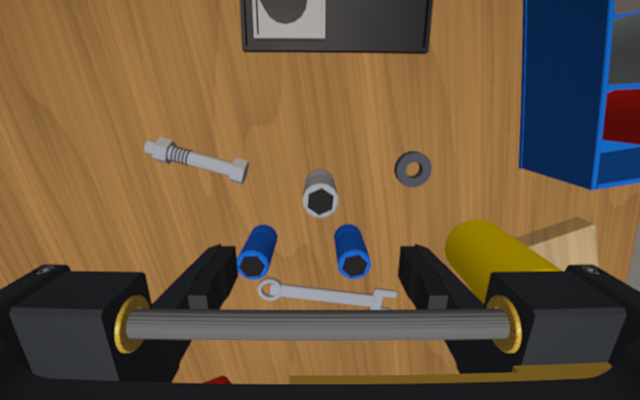

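```bash
python3 - <<'E'
from h import *
import pickle
c=pickle.load(open("w4.pkl","rb"));g=cv2.cvtColor(c["frame"],cv2.COLOR_BGR2GRAY)
b=(g<80).astype(np.uint8);n,l,st,ce=cv2.connectedComponentsWithStats(b);i=l[202,320];print(st[i],toworld(ce[i],c,.072))
P=np.concatenate([cloud(pickle.load(open(f"{k}0.pkl","rb"))).reshape(-1,3) for k in("scene","side")])
T=np.array([.5545,-.322]);ux=np.array([.986,-.1655]);uy=np.array([.1655,.986])
u=(P[:,:2]-T)@ux;v=(P[:,:2]-T)@uy
m=(u>-.15)&(u<.2)&(abs(v)<.12)&(P[:,2]>.075)&(P[:,2]<.4)
Q=np.c_[u,v,P[:,2]][m]; print(len(Q),Q.min(0) if len(Q) else 0,Q.max(0))
h=np.histogram(Q[:,0],bins=np.arange(-.15,.21,.02));print(h)
E
```

```text
[308 189  25  25 459] [ 0.55411078 -0.32131491  0.072     ]
1319 [-0.07957791 -0.09544517  0.07501357] [0.19999785 0.01877506 0.20546378]
(array([  0,   0,   0,   2,   3,   0,   0,   9,   1,   7,   0,   0,   0,
         0,   0, 347, 640]), array([-0.15, -0.13, -0.11, -0.09, -0.07, -0.05, -0.03, -0.01,  0.01,
        0.03,  0.05,  0.07,  0.09,  0.11,  0.13,  0.15,  0.17,  0.19]))
```

Request:
{"method": "play_rows", "body": {"plan": [[[0.2,-0.8,-4],[0.005,0.004,-0.006],1],[[0,0,-4],[0,0,0],1],[[0,0,-1.5],[0,0,0],1]]}}

```text
time_s: 7.7
tool_pos: [0.5557, -0.3179, 0.1622]
tool_rot: [0.001, 0.762, 0.647, 0.002]
contact_force: [-0.2, 0.9, -0.3]
gripper_width: 1.0
```

```bash
python3 st.py .5542 -.3217 .091 -9.5
```

```text
t 7.7 pos [ 0.5557 -0.3179  0.1622] jaw deg -9.33 tool z [ 4.2e-03  8.0e-04 -1.0e+00] w 1.0 F [-0.2  0.9 -0.3] q [-0.71  0.47  1.54  0.    1.13 -0.54]
shift cm [-0.15 -0.38 -7.12]
rotvec [-0.0007  0.0042 -0.003 ]
```

Request:
{"method": "play_rows", "body": {"plan": [[[-0.2,-0.4,-2],[0,0.004,-0.003],1],[[0,0,-2.5],[0,0,0],1],[[0,0,-2],[0,0,0],1]]}}

```text
time_s: 8.0
tool_pos: [0.555, -0.3168, 0.0962]
tool_rot: [-0.001, 0.762, 0.648, 0.001]
contact_force: [0.4, 0.3, -0.3]
gripper_width: 1.001
```

```bash
python3 st.py .5542 -.3217 .091 -9.5
```

```text
t 8.0 pos [ 0.555  -0.3168  0.0962] jaw deg -9.23 tool z [ 1.0e-04  2.1e-03 -1.0e+00] w 1.001 F [ 0.4  0.3 -0.3] q [-0.7   0.56  1.56  0.    1.03 -0.54]
shift cm [-0.08 -0.49 -0.52]
rotvec [-0.0021  0.0001 -0.0047]
```

Request:
{"method": "play_rows", "body": {"plan": [[[-0.1,-0.5,-0.3],[-0.002,0,-0.005],0],[[0,-0.1,-0.1],[0,0,0],0],[[0,0,-0.1],[0,0,0],0],[[0,0,-0.1],[0,0,0],0],[[0,0,-0.1],[0,0,0],0]]}}

```text
time_s: 8.5
tool_pos: [0.5553, -0.3196, 0.0907]
tool_rot: [-0.0, 0.762, 0.647, 0.0]
contact_force: [1.1, -0.9, -0.5]
gripper_width: 0.568
```

```bash
python3 st.py .5542 -.3217 .091 -9.5
```

```text
t 8.5 pos [ 0.5553 -0.3196  0.0907] jaw deg -9.31 tool z [-2.e-04  1.e-03 -1.e+00] w 0.568 F [ 1.1 -0.9 -0.5] q [-0.71  0.57  1.55  0.    1.02 -0.55]
shift cm [-0.11 -0.21  0.03]
rotvec [-0.001  -0.0002 -0.0033]
```

Request:
{"method": "play_rows", "body": {"plan": [[[-0.1,-0.2,-0.1],[0,0,0],0],[[0,0,-0.1],[0,0,0],0],[[0,0,-0.1],[0,0,0],0],[[0,0,-0.1],[0,0,0],0]]}}

```text
time_s: 8.9
tool_pos: [0.5549, -0.3223, 0.09]
tool_rot: [0.0, 0.762, 0.647, 0.0]
contact_force: [-2.7, 3.2, 7.6]
gripper_width: 0.378
```

```bash
python3 st.py .5542 -.3217 .091 -9.5
```

```text
t 8.9 pos [ 0.5549 -0.3223  0.09  ] jaw deg -9.32 tool z [ 1.2e-03 -1.0e-04 -1.0e+00] w 0.378 F [-2.7  3.2  7.6] q [-0.71  0.57  1.55  0.    1.02 -0.55]
shift cm [-0.07  0.06  0.1 ]
rotvec [ 0.0001  0.0012 -0.0032]
```

Request:
{"method": "play_rows", "body": {"plan": [[[0,0,3],[0,0,0],0],[[0,0,5],[0,0,0],0],[[0,1,5],[0,0,0],0],[[0.2,5,0],[0,0,0],0],[[0.2,5,0],[0,0,0],0]]}}

```text
time_s: 9.4
tool_pos: [0.5555, -0.2142, 0.2211]
tool_rot: [-0.002, 0.765, 0.644, 0.0]
contact_force: [0.4, 0.8, -3.2]
gripper_width: 0.379
```

Request:
{"method": "play_rows", "body": {"plan": [[[0.3,5,0],[0,0,0],0],[[0.3,5,0],[0,0,0],0],[[0.2,4,0],[0,0,0],0],[[0,0,0],[0,0,0],0]]}}

```text
time_s: 9.8
tool_pos: [0.5617, -0.0657, 0.2211]
tool_rot: [-0.003, 0.765, 0.644, 0.001]
contact_force: [0.2, -0.6, -1.6]
gripper_width: 0.373
```

```bash
python3 st.py .5665 -.0646 .098 -9.5
```

```text
t 9.8 pos [ 0.5617 -0.0657  0.2211] jaw deg -9.75 tool z [-0.0022  0.0051 -1.    ] w 0.373 F [ 0.2 -0.6 -1.6] q [-0.33  0.25  1.7   0.    1.2  -0.16]
shift cm [  0.48   0.11 -12.31]
rotvec [-0.0051 -0.0022  0.0044]
```

Request:
{"method": "play_rows", "body": {"plan": [[[0.5,0.1,-4],[-0.005,-0.002,0.004],0],[[0,0,-4],[0,0,0],0],[[0,0,-2],[0,0,0],0]]}}

```text
time_s: 10.1
tool_pos: [0.5691, -0.0643, 0.1224]
tool_rot: [0.004, 0.762, 0.648, 0.002]
contact_force: [0.0, 0.7, -2.7]
gripper_width: 0.38
```

```bash
python3 st.py .5665 -.0646 .098 -9.5
```

```text
t 10.1 pos [ 0.5691 -0.0643  0.1224] jaw deg -9.29 tool z [ 0.009  -0.0037 -1.    ] w 0.38 F [ 0.   0.7 -2.7] q [-0.32  0.4   1.74 -0.    1.   -0.16]
shift cm [-0.26 -0.03 -2.44]
rotvec [ 0.0038  0.0089 -0.0037]
```

Request:
{"method": "play_rows", "body": {"plan": [[[-0.3,0,-1.2],[0.004,0.008,0],0],[[0,0,-0.8],[0,0,0],0],[[0,0,-0.4],[0,0,0],0]]}}

```text
time_s: 10.4
tool_pos: [0.5642, -0.0651, 0.0967]
tool_rot: [-0.003, 0.762, 0.647, -0.002]
contact_force: [-20.4, 8.2, 53.7]
gripper_width: 0.378
```

```bash
python3 st.py .5665 -.0646 .098 -9.5
```

```text
t 10.4 pos [ 0.5642 -0.0651  0.0967] jaw deg -9.35 tool z [-0.0067  0.0029 -1.    ] w 0.378 F [-20.4   8.2  53.7] q [-0.32  0.44  1.75  0.    0.96 -0.16]
shift cm [0.23 0.05 0.13]
rotvec [-0.0029 -0.0067 -0.0027]
```

Request:
{"method": "play_rows", "body": {"plan": [[[0.1,0,0.1],[0,0,0],0],[[0,0,0],[0,0,0],0.7],[[0,0,0],[0,0,0],0.7],[[0,0,0.5],[0,0,0],0.7],[[0,0,5],[0,0,0],0.7]]}}

```text
time_s: 10.9
tool_pos: [0.5641, -0.0663, 0.1516]
tool_rot: [-0.005, 0.763, 0.646, -0.003]
contact_force: [0.1, 0.3, -0.0]
gripper_width: 0.694
```

Request:
{"method": "play_rows", "body": {"plan": [[[-1,3,5],[0,0,0],1],[[-3,4,2],[0,0,0],1],[[-4,4,0],[0,0,0],1],[[-4,4,0],[0,0,0],1],[[-1,2,0],[0,0,0],1]]}}

```text
time_s: 11.4
tool_pos: [0.4459, 0.0914, 0.2276]
tool_rot: [0.003, 0.765, 0.644, 0.004]
contact_force: [0.7, -0.0, -0.4]
gripper_width: 1.001
```

```bash
python3 st.py .4347 .108 .087 -9.5; python3 - <<'E'
from h import *
c=viewer.snapshot("side"); cv2.imwrite("pics/s5.png",cv2.resize(c["frame"][130:280,210:410],None,fx=4,fy=4))
E
python3 w.py 5
```

```text
t 11.4 pos [0.4459 0.0914 0.2276] jaw deg -9.85 tool z [ 9.1e-03  5.0e-04 -1.0e+00] w 1.001 F [ 0.7 -0.  -0.4] q [-0.06 -0.01  1.98  0.    1.17  0.11]
shift cm [ -1.12   1.66 -14.06]
rotvec [-0.0005  0.0091  0.0062]
11.5 [0.44740794 0.09139432 0.2279508 ] [0.00323255 0.76453878 0.64455634 0.00413847] cam [0.45810115 0.17042129 0.31095551]
```

View pics/s5.png

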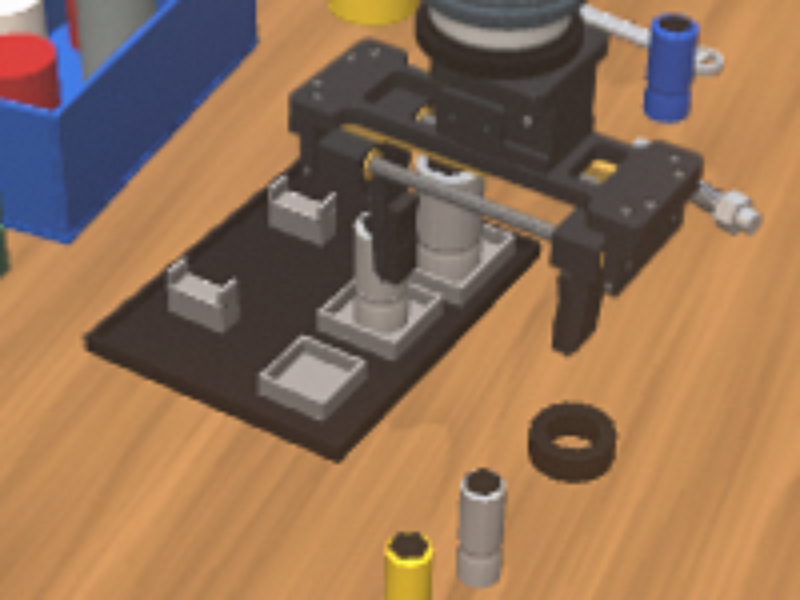

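View pics/w5.png

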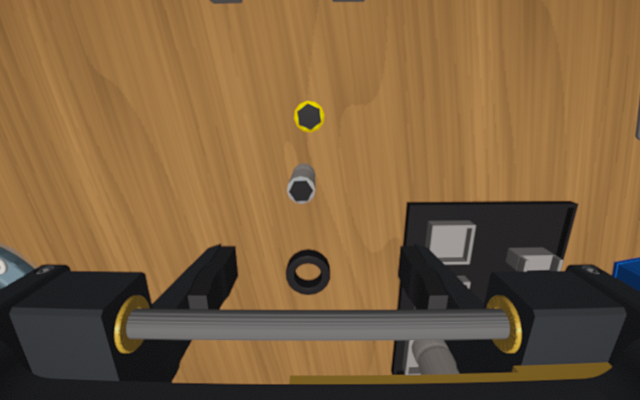

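```bash
python3 - <<'E'
from h import *
import pickle
c=pickle.load(open("w5.pkl","rb"));g=cv2.cvtColor(c["frame"],cv2.COLOR_BGR2GRAY)
b=(g<80).astype(np.uint8);n,l,st,ce=cv2.connectedComponentsWithStats(b);i=l[190,301];print(st[i],toworld(ce[i],c,.066))
E
```

```text
[290 181  22  20 334] [0.43517789 0.10770798 0.066     ]
```

Request:
{"method": "play_rows", "body": {"plan": [[[-1.2,1.7,-3],[0,0.009,0.006],1],[[0,0,-3],[0,0,0],1],[[0,0,-1],[0,0,0],1]]}}

```text
time_s: 11.8
tool_pos: [0.4397, 0.1075, 0.1605]
tool_rot: [0.005, 0.762, 0.647, 0.005]
contact_force: [0.2, 0.0, 0.3]
gripper_width: 1.001
```

```bash
python3 st.py .4347 .108 .087 -9.5
```

```text
t 11.8 pos [0.4397 0.1075 0.1605] jaw deg -9.31 tool z [ 0.0131 -0.001  -0.9999] w 1.001 F [0.2 0.  0.3] q [-0.02  0.09  2.03 -0.    1.01  0.14]
shift cm [-0.5   0.05 -7.35]
rotvec [ 0.001   0.0131 -0.0033]
```

Request:
{"method": "play_rows", "body": {"plan": [[[-0.5,0,-2],[0,0.013,-0.003],1],[[-0.1,0,-2.5],[0,0.002,0],1],[[-0.1,0,-2],[0,0.002,0],1]]}}

```text
time_s: 12.1
tool_pos: [0.4375, 0.105, 0.0962]
tool_rot: [0.001, 0.764, 0.645, 0.0]
contact_force: [-0.1, -0.7, -1.3]
gripper_width: 1.0
```

```bash
python3 st.py .4349 .108 .087 -9.5
```

```text
t 12.1 pos [0.4375 0.105  0.0962] jaw deg -9.61 tool z [ 0.0019 -0.0019 -1.    ] w 1.0 F [-0.1 -0.7 -1.3] q [-0.03  0.22  2.05 -0.    0.87  0.14]
shift cm [-0.26  0.3  -0.92]
rotvec [0.0019 0.0019 0.0018]
```

Request:
{"method": "play_rows", "body": {"plan": [[[-0.3,0.3,-0.6],[0,0,0],0],[[0,0,-0.3],[0,0,0],0],[[0,0,-0.1],[0,0,0],0],[[0,0,-0.1],[0,0,0],0],[[0,0,-0.1],[0,0,0],0]]}}

```text
time_s: 12.6
tool_pos: [0.4373, 0.106, 0.0848]
tool_rot: [0.002, 0.765, 0.644, 0.0]
contact_force: [-0.9, -0.7, 0.3]
gripper_width: 0.572
```

```bash
python3 st.py .4349 .108 .087 -9.5
```

```text
t 12.6 pos [0.4373 0.106  0.0848] jaw deg -9.76 tool z [ 0.0028 -0.0023 -1.    ] w 0.572 F [-0.9 -0.7  0.3] q [-0.03  0.25  2.05 -0.    0.84  0.15]
shift cm [-0.24  0.2   0.22]
rotvec [0.0023 0.0028 0.0046]
```

Request:
{"method": "play_rows", "body": {"plan": [[[-0.2,0.2,0.1],[0,0,0],0],[[0,0,-0.1],[0,0,0],0],[[0,0,-0.1],[0,0,0],0],[[0,0,-0.1],[0,0,0],0],[[0,0,-0.1],[0,0,0],0]]}}

```text
time_s: 13.1
tool_pos: [0.4363, 0.1084, 0.0849]
tool_rot: [0.003, 0.764, 0.645, 0.001]
contact_force: [-6.8, -0.8, 20.3]
gripper_width: 0.263
```

```bash
python3 st.py .4349 .108 .087 -9.5
```

```text
t 13.1 pos [0.4363 0.1084 0.0849] jaw deg -9.7 tool z [ 0.005  -0.0027 -1.    ] w 0.263 F [-6.8 -0.8 20.3] q [-0.02  0.24  2.06 -0.    0.84  0.15]
shift cm [-0.14 -0.04  0.21]
rotvec [0.0027 0.005  0.0035]
```

Request:
{"method": "play_rows", "body": {"plan": [[[0,0,3],[0.003,0.005,0],0],[[0,0,4],[0,0,0],0],[[4,-2.6,0],[0,0,0],0],[[4,-2.8,0],[0,0,0],0],[[4,-2.8,0],[0,0,0],0]]}}

```text
time_s: 13.6
tool_pos: [0.5544, 0.0279, 0.1602]
tool_rot: [-0.0, 0.762, 0.648, 0.0]
contact_force: [-0.7, 0.2, -0.3]
gripper_width: 0.258
```

```bash
python3 st.py .5785 .0083 .093 -9.5
```

```text
t 13.6 pos [0.5544 0.0279 0.1602] jaw deg -9.28 tool z [ 2.e-04  6.e-04 -1.e+00] w 0.258 F [-0.7  0.2 -0.3] q [-0.16  0.31  1.77  0.    1.07 -0.  ]
shift cm [ 2.41 -1.96 -6.72]
rotvec [-0.0006  0.0002 -0.0039]
```

Request:
{"method": "play_rows", "body": {"plan": [[[2.4,-1.9,0],[0,0,-0.004],0],[[0,0,-1.5],[0,0,0],0],[[0,0,-1.5],[0,0,0],0],[[0,0,-0.5],[0,0,0],0]]}}

```text
time_s: 14.0
tool_pos: [0.5829, 0.0044, 0.1236]
tool_rot: [0.002, 0.765, 0.644, 0.001]
contact_force: [-0.3, 0.0, -1.5]
gripper_width: 0.262
```

```bash
python3 st.py .5785 .0083 .092 -9.5;python3 - <<'E'
from h import *
c=viewer.snapshot("side"); cv2.imwrite("pics/s6.png",cv2.resize(c["frame"][130:280,210:410],None,fx=4,fy=4))
E
```

```text
t 14.0 pos [0.5829 0.0044 0.1236] jaw deg -9.75 tool z [ 4.5e-03 -7.0e-04 -1.0e+00] w 0.262 F [-0.3  0.  -1.5] q [-0.2   0.42  1.71  0.    1.01 -0.03]
shift cm [-0.44  0.39 -3.16]
rotvec [0.0007 0.0045 0.0043]
```

View pics/s6.png

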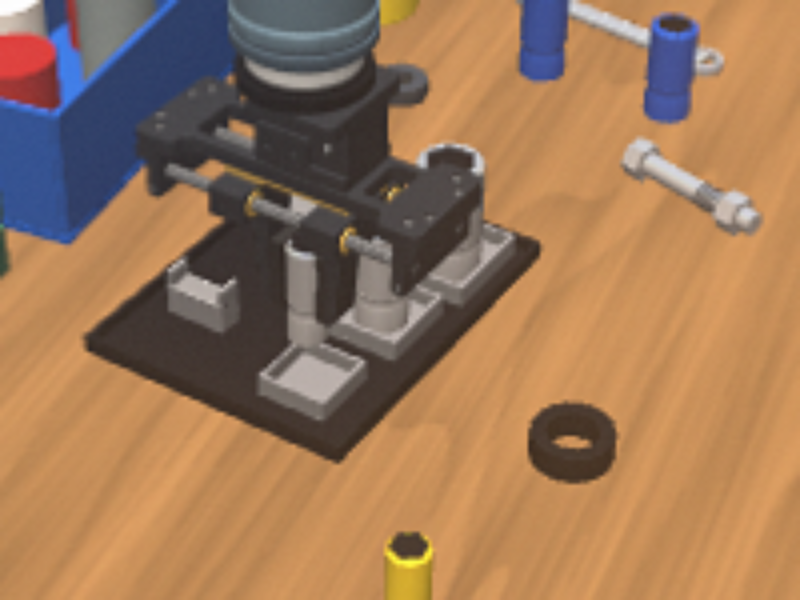

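Request:
{"method": "play_rows", "body": {"plan": [[[-0.5,0.4,-0.5],[0,0.004,0.004],0],[[0,0,-0.5],[0,0,0],0]]}}

```text
time_s: 14.25
tool_pos: [0.575, 0.0107, 0.1119]
tool_rot: [-0.001, 0.763, 0.647, -0.001]
contact_force: [-0.6, 1.5, -2.2]
gripper_width: 0.259
```

```bash
python3 st.py .5785 .0083 .092 -9.5
```

```text
t 14.25 pos [0.575  0.0107 0.1119] jaw deg -9.38 tool z [-3.6e-03  3.0e-04 -1.0e+00] w 0.259 F [-0.6  1.5 -2.2] q [-0.19  0.42  1.73 -0.    0.99 -0.02]
shift cm [ 0.35 -0.24 -1.99]
rotvec [-0.0003 -0.0036 -0.0021]
```

Request:
{"method": "play_rows", "body": {"plan": [[[0.2,-0.1,-0.4],[0,-0.003,0],0],[[0,0,-0.6],[0,0,0],0],[[0,0,-0.4],[0,0,0],0]]}}

```text
time_s: 14.55
tool_pos: [0.5766, 0.011, 0.0973]
tool_rot: [0.0, 0.762, 0.648, 0.0]
contact_force: [-0.2, 0.1, -1.3]
gripper_width: 0.263
```

```bash
python3 st.py .5785 .0083 .092 -9.5
```

```text
t 14.55 pos [0.5766 0.011  0.0973] jaw deg -9.26 tool z [ 2.e-04  1.e-04 -1.e+00] w 0.263 F [-0.2  0.1 -1.3] q [-0.19  0.45  1.73  0.    0.96 -0.03]
shift cm [ 0.19 -0.27 -0.53]
rotvec [-0.0001  0.0002 -0.0042]
```

Request:
{"method": "play_rows", "body": {"plan": [[[0.1,-0.2,-0.3],[0,0,0],0],[[0,0,-0.2],[0,0,0],0]]}}

```text
time_s: 14.75
tool_pos: [0.5778, 0.0088, 0.0919]
tool_rot: [0.0, 0.762, 0.648, 0.0]
contact_force: [-5.7, 0.8, 20.3]
gripper_width: 0.259
```

```bash
python3 st.py .5785 .0083 .092 -9.5
```

```text
t 14.75 pos [0.5778 0.0088 0.0919] jaw deg -9.25 tool z [ 4.e-04  1.e-04 -1.e+00] w 0.259 F [-5.7  0.8 20.3] q [-0.19  0.46  1.73  0.    0.96 -0.03]
shift cm [ 0.07 -0.05  0.01]
rotvec [-0.0001  0.0004 -0.0044]
```

Request:
{"method": "play_rows", "body": {"plan": [[[0,0,0],[0,0,0],0.6],[[0,0,0],[0,0,0],0.6],[[0,0,0.5],[0,0,0],0.6],[[0,0,4],[0,0,0],0.6],[[0,0,5],[0,0,0],0.6]]}}

```text
time_s: 15.25
tool_pos: [0.5738, 0.0089, 0.1829]
tool_rot: [-0.005, 0.762, 0.647, -0.004]
contact_force: [1.3, -1.2, 1.0]
gripper_width: 0.6
```

Request:
{"method": "play_rows", "body": {"plan": [[[-2,3,4],[0,0,0.15],1],[[-2.5,4,3],[0,0,0.15],1],[[-2.5,4,0],[0,0,0.15],1],[[-2.5,4,0],[0,0,0.15],1],[[-2,4,0],[0,0,0.15],1]]}}

```text
time_s: 15.75
tool_pos: [0.4661, 0.1929, 0.2621]
tool_rot: [0.005, 0.47, 0.882, 0.003]
contact_force: [0.8, 1.6, -1.1]
gripper_width: 0.998
```

Request:
{"method": "play_rows", "body": {"plan": [[[-1,4,0],[0,0,0.15],1],[[0,3,0],[0,0,0.15],1],[[0,0,0],[0,0,0.15],1],[[0,0,0],[0,0,0.15],1],[[0,0,0],[0,0,0.15],1]]}}

```text
time_s: 16.25
tool_pos: [0.4514, 0.2717, 0.2666]
tool_rot: [0.006, 0.114, 0.993, 0.007]
contact_force: [-0.4, -0.1, -0.8]
gripper_width: 1.001
```

```bash
python3 st.py .446 .278 .068 80.5;python3 - <<'E'
from h import *
c=viewer.snapshot("side"); cv2.imwrite("pics/s7.png",cv2.resize(c["frame"][130:280,210:410],None,fx=4,fy=4))
E
python3 w.py 7 bar_mid
```

```text
t 16.25 pos [0.4514 0.2717 0.2666] jaw deg 76.95 tool z [ 0.0129  0.0127 -0.9998] w 1.001 F [-0.4 -0.1 -0.8] q [ 0.31  0.1   1.77  0.01  1.25 -1.03]
shift cm [ -0.54   0.63 -19.86]
rotvec [-0.0131  0.0125  0.0621]
16.35 [0.45164792 0.27128228 0.26652208] [0.00571878 0.11642104 0.99315887 0.00699198] cam [0.37287196 0.28724007 0.34874706]
bar_mid [314.6 168.3] 0.86 [0.4398 0.274  0.0161]
```

View pics/s7.png

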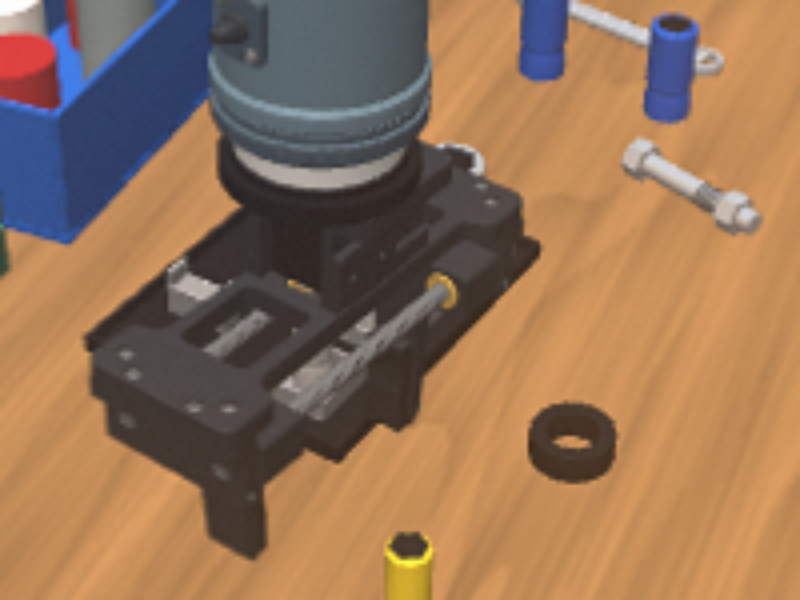

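View pics/w7.png

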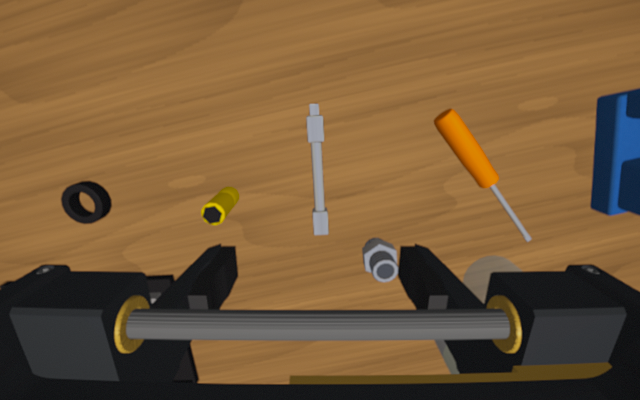

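```bash
python3 - <<'E'
from h import *
import pickle
c=pickle.load(open("w7.pkl","rb"));f=c["frame"]
hsv=cv2.cvtColor(f,cv2.COLOR_BGR2HSV);b=((hsv[...,1]<60)&(hsv[...,2]>110)).astype(np.uint8)
n,l,st,ce=cv2.connectedComponentsWithStats(b);i=l[180,318];print(st[i])
pts=np.argwhere(l==i)[:,::-1]
w=np.array([toworld(p,c,.012)[:2] for p in pts])*1000
print(cv2.minAreaRect(w.astype(np.float32)))
m=w.mean(0);d=np.linalg.svd(w-m)[2][0];s=(w-m)@d;t=(w-m)@np.array([-d[1],d[0]]);mid=m+d*(s.min()+s.max())/2
print(mid,d,np.degrees(np.arctan2(d[1],d[0])),s.min(),s.max())
for a in np.arange(s.min(),s.max(),6):
    k=(s>=a)&(s<a+6);print(round(a-(s.min()+s.max())/2),round(np.ptp(t[k]),1),round((t[k].min()+t[k].max())/2,1),end=" | ")
c2=viewer.snapshot("scene");cv2.imwrite("pics/sc7.png",cv2.resize(c2["frame"][150:280,190:390],None,fx=4,fy=4))
E
```

```text
[ 306  104   23  131 1582]
((447.18634033203125, 275.5887451171875), (18.082653045654297, 151.7908172607422), 80.59335327148438)
[447.20304718 275.69257317] [ 0.98650444 -0.1637345 ] -9.42372696646475 -72.03769468361023 79.74982935082978
-76 9.9 -0.1 | -70 11.8 1.6 | -64 17.4 -0.2 | -58 16.6 -0.1 | -52 17.7 0.1 | -46 17.7 -0.1 | -40 16.7 0.0 | -34 11.2 0.0 | -28 11.2 -0.0 | -22 10.3 0.0 | -16 10.5 -0.3 | -10 11.3 0.0 | -4 10.6 0.1 | 2 10.6 -0.2 | 8 10.4 -0.4 | 14 10.7 0.3 | 20 10.7 -0.1 | 26 10.7 -0.4 | 32 9.7 -0.1 | 38 10.8 0.1 | 44 16.8 0.4 | 50 17.0 0.1 | 56 17.2 -0.2 | 62 17.2 -0.5 | 68 17.3 0.3 | 74 15.9 -0.4 |
```

View pics/sc7.png

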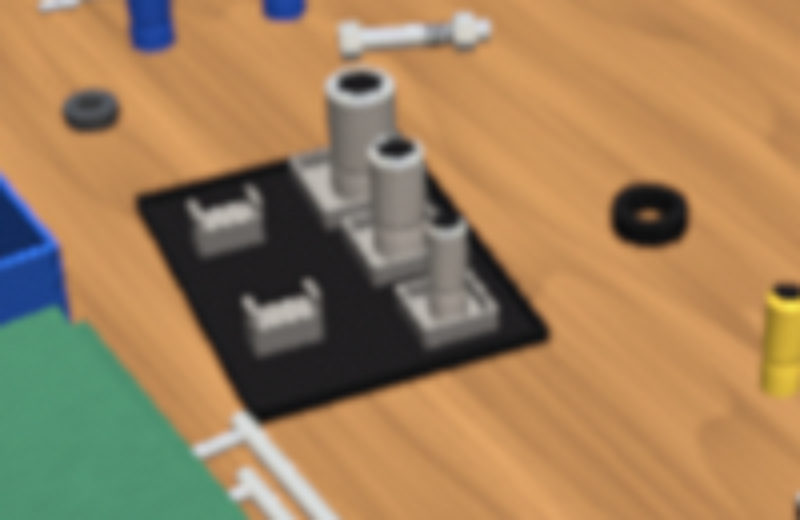

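```bash
python3 - <<'E'
from h import *
import pickle
P=np.concatenate([cloud(pickle.load(open(f"{k}0.pkl","rb"))).reshape(-1,3) for k in("scene","side")]+[cloud(pickle.load(open("w7.pkl","rb")))[:235].reshape(-1,3)])
T=np.array([.4473,.279]);u=(P[:,:2]-T)@np.array([.1650,.986]);v=(P[:,:2]-T)@np.array([.986,-.165])
m=(abs(u)<.13)&(abs(v)<.08)&(P[:,2]>.05)&(P[:,2]<.25)
print(m.sum());Q=np.c_[u,v,P[:,2]][m]
if len(Q):print(Q.min(0),Q.max(0),Q[Q[:,0]>0][:5], Q[:,0].max(),np.percentile(Q[Q[:,0]<0][:,0],[50,90,98,100]))
E
```

```text
760
[-0.12170922  0.01129146  0.05007215] [-0.09557841  0.03717194  0.07173296] [] -0.0955784123374318 [-0.10680868 -0.09965244 -0.09816914 -0.09557841]
```

Request:
{"method": "play_rows", "body": {"plan": [[[-0.4,0.7,-4.5],[-0.013,0.012,0.062],1],[[0,0,-4.5],[0,0,0],1],[[0,0,-2],[0,0,0],1],[[0,0,0],[0,0,0],1]]}}

```text
time_s: 16.85
tool_pos: [0.4494, 0.2778, 0.1561]
tool_rot: [0.003, 0.095, 0.995, 0.001]
contact_force: [-0.1, -0.1, 0.6]
gripper_width: 0.997
```

```bash
python3 st.py .4473 .279 .068 80.5
```

```text
t 16.85 pos [0.4494 0.2778 0.1561] jaw deg 79.04 tool z [ 0.007   0.0014 -1.    ] w 0.997 F [-0.1 -0.1  0.6] q [ 0.33  0.26  1.84 -0.    1.03 -1.05]
shift cm [-0.21  0.12 -8.81]
rotvec [-0.0015  0.007   0.0254]
```

Request:
{"method": "play_rows", "body": {"plan": [[[-0.3,0.2,-2.5],[-0.002,0.007,0.025],0.6],[[0,0,-2],[0,0,0],0.6],[[0,0,-2],[0,0,0],0.6],[[0,0,0],[0,0,0],0.6]]}}

```text
time_s: 17.25
tool_pos: [0.4495, 0.2802, 0.094]
tool_rot: [0.003, 0.088, 0.996, 0.001]
contact_force: [-0.8, -0.1, -0.1]
gripper_width: 0.659
```

```bash
python3 st.py .4473 .279 .068 80.5
```

```text
t 17.25 pos [0.4495 0.2802 0.094 ] jaw deg 79.89 tool z [ 0.0056  0.0013 -1.    ] w 0.659 F [-0.8 -0.1 -0.1] q [ 0.33  0.37  1.85 -0.    0.91 -1.06]
shift cm [-0.22 -0.12 -2.6 ]
rotvec [-0.0014  0.0056  0.0106]
```

Request:
{"method": "play_rows", "body": {"plan": [[[-0.3,0,-1.2],[-0.001,0.006,0.01],0.5],[[0,0,-0.9],[0,0,0],0.5],[[0,0,-0.4],[0,0,0],0.5]]}}

```text
time_s: 17.55
tool_pos: [0.4493, 0.281, 0.0719]
tool_rot: [0.003, 0.084, 0.996, 0.002]
contact_force: [-0.3, -0.2, -0.1]
gripper_width: 0.506
```

```bash
python3 st.py .4473 .279 .068 80.5;python3 - <<'E'
from h import *
c=viewer.snapshot("side"); cv2.imwrite("pics/s8.png",cv2.resize(c["frame"][220:370,210:410],None,fx=4,fy=4))
E
```

```text
t 17.55 pos [0.4493 0.281  0.0719] jaw deg 80.34 tool z [ 0.0057  0.0026 -1.    ] w 0.506 F [-0.3 -0.2 -0.1] q [ 0.33  0.41  1.86  0.    0.87 -1.07]
shift cm [-0.2  -0.2  -0.39]
rotvec [-0.0026  0.0057  0.0028]
```

View pics/s8.png

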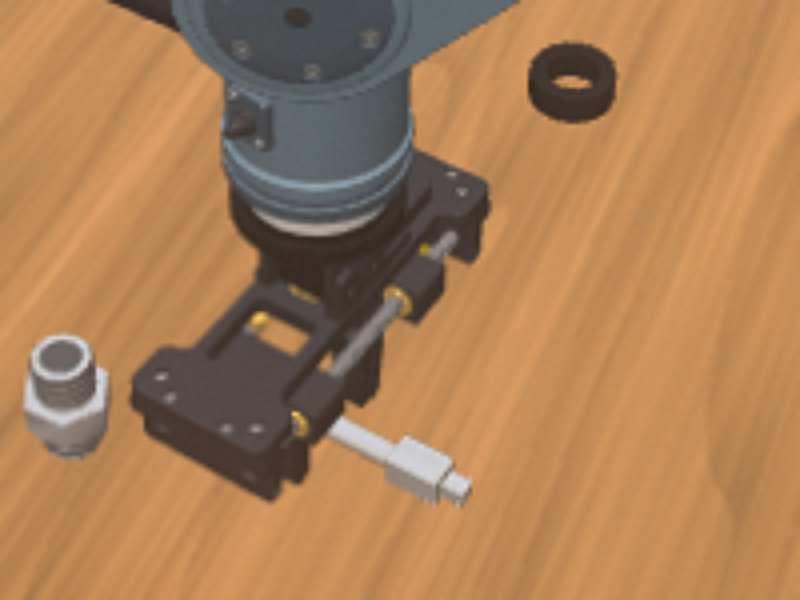

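Request:
{"method": "play_rows", "body": {"plan": [[[-0.2,-0.1,-0.3],[0,0.005,0.002],0],[[0,0,-0.1],[0,0,0],0],[[0,0,-0.1],[0,0,0],0],[[0,0,-0.1],[0,0,0],0],[[0,0,0],[0,0,0],0]]}}

```text
time_s: 18.1
tool_pos: [0.4475, 0.2798, 0.066]
tool_rot: [0.0, 0.083, 0.997, 0.001]
contact_force: [-0.5, 1.2, -2.7]
gripper_width: 0.123
```

Request:
{"method": "play_rows", "body": {"plan": [[[0,0,0],[0,0,0],0],[[0,0,-0.1],[0,0,0],0]]}}

```text
time_s: 18.3
tool_pos: [0.4476, 0.2798, 0.0659]
tool_rot: [0.0, 0.083, 0.997, 0.001]
contact_force: [-6.5, -3.8, 19.6]
gripper_width: 0.125
```

```bash
python3 st.py .4473 .279 .068 80.5
```

```text
t 18.3 pos [0.4476 0.2798 0.0659] jaw deg 80.46 tool z [ 5.0e-04  2.1e-03 -1.0e+00] w 0.125 F [-6.5 -3.8 19.6] q [ 0.33  0.42  1.86  0.    0.86 -1.07]
shift cm [-0.03 -0.08  0.21]
rotvec [-0.0021  0.0005  0.0006]
```

Request:
{"method": "play_rows", "body": {"plan": [[[0,0,3],[0,0,0],0],[[0,0,5],[0,0,0],0],[[0,0,5],[0,0,0],0],[[1,-2,4],[0,0,-0.15],0],[[2.5,-4,0],[0,0,-0.15],0]]}}

```text
time_s: 18.8
tool_pos: [0.4769, 0.221, 0.239]
tool_rot: [-0.005, 0.232, 0.973, 0.002]
contact_force: [1.2, -0.4, -1.9]
gripper_width: 0.122
```

```bash
python3 st.py .660 -.0805 .090 -9.5; python3 - <<'E'
from h import *
import pickle
P=np.concatenate([cloud(pickle.load(open(f"{k}0.pkl","rb"))).reshape(-1,3) for k in("scene","side")])
T=np.array([.660,-.0805]);v=(P[:,:2]-T)@np.array([.1650,.986]);u=(P[:,:2]-T)@np.array([.986,-.165])
m=(u<.2)&(u>0)&(abs(v)<.12)&(P[:,2]>.04)&(P[:,2]<.4)
Q=np.c_[u,v,P[:,2]][m]
for a in np.arange(-.12,.12,.02):
    k=(Q[:,1]>=a)&(Q[:,1]<a+.02); print(round(a,2),k.sum(),np.round(np.percentile(Q[k][:,0],2),3) if k.sum() else None,np.round(Q[k][:,2].max(),3) if k.sum() else None)
c=viewer.snapshot("scene"); cv2.imwrite("pics/sc9.png",c["frame"])
E
```

```text
t 18.8 pos [0.4769 0.221  0.239 ] jaw deg 63.21 tool z [-0.0083  0.006  -0.9999] w 0.122 F [ 1.2 -0.4 -1.9] q [ 0.2   0.14  1.79  0.01  1.22 -0.9 ]
shift cm [ 18.31 -30.15 -14.9 ]
rotvec [-0.0104 -0.0033 -1.2689]
-0.12 319 0.144 0.113
-0.1 423 0.141 0.113
-0.08 128 0.137 0.106
-0.06 145 0.134 0.103
-0.04 141 0.13 0.107
-0.02 257 0.127 0.116
0.0 360 0.124 0.116
0.02 518 0.119 0.115
0.04 999 0.121 0.105
0.06 0 None None
0.08 66 0.119 0.103
0.1 462 0.117 0.105
```

View pics/sc9.png

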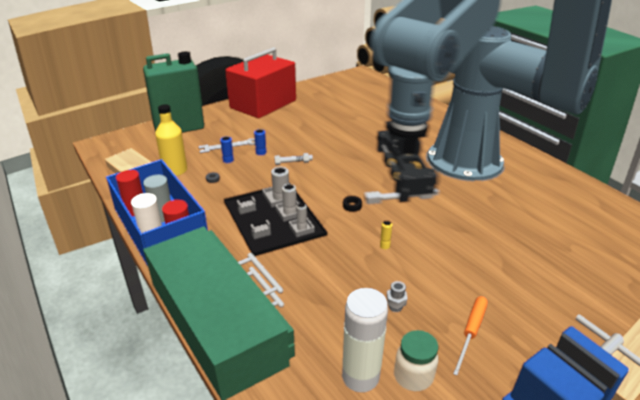

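Request:
{"method": "play_rows", "body": {"plan": [[[1.5,-4,0],[-0.008,-0.003,-0.15],0],[[1.5,-4,0],[0,0,-0.15],0],[[2,-4,0],[0,0,-0.15],0],[[2,-4,0],[0,0,-0.15],0],[[2,-4,0],[0,0,-0.15],0]]}}

```text
time_s: 19.35
tool_pos: [0.5698, 0.0103, 0.2354]
tool_rot: [-0.004, 0.573, 0.819, -0.002]
contact_force: [0.6, 0.9, -2.4]
gripper_width: 0.121
```

Request:
{"method": "play_rows", "body": {"plan": [[[2,-3,0],[0,0,-0.15],0],[[2,-2,0],[0,0,-0.15],0],[[2,-2,0],[0,0,-0.15],0],[[1,0,0],[0,0,-0.06],0],[[0,0,0],[0,0,0],0]]}}

```text
time_s: 19.85
tool_pos: [0.6415, -0.0695, 0.2298]
tool_rot: [-0.007, 0.765, 0.644, -0.002]
contact_force: [0.3, 0.5, -3.1]
gripper_width: 0.125
```

```bash
python3 st.py .660 -.0805 .090 -9.5
```

```text
t 19.85 pos [ 0.6415 -0.0695  0.2298] jaw deg -9.78 tool z [-0.0129  0.0079 -0.9999] w 0.125 F [ 0.3  0.5 -3.1] q [-0.29  0.41  1.47  0.    1.28 -0.12]
shift cm [  1.85  -1.1  -13.98]
rotvec [-0.0078 -0.013   0.005 ]
```

Request:
{"method": "play_rows", "body": {"plan": [[[1.9,-1.1,-3],[-0.008,-0.013,0.005],0],[[0,0,-3],[0,0,0],0],[[0,0,0],[0,0,0],0]]}}

```text
time_s: 20.15
tool_pos: [0.6593, -0.0796, 0.167]
tool_rot: [-0.001, 0.761, 0.649, -0.001]
contact_force: [-0.9, -0.0, -3.0]
gripper_width: 0.125
```

```bash
python3 st.py .660 -.0805 .090 -9.5; python3 w.py 10
python3 - <<'E'
from h import *
c=viewer.snapshot("side"); cv2.imwrite("pics/s10.png",cv2.resize(c["frame"][100:280,180:420],None,fx=3.3,fy=3.3))
E
```

```text
t 20.15 pos [ 0.6593 -0.0796  0.167 ] jaw deg -9.05 tool z [-1.9e-03  3.0e-04 -1.0e+00] w 0.125 F [-0.9 -0.  -3. ] q [-0.3   0.51  1.46 -0.    1.17 -0.14]
shift cm [ 0.07 -0.09 -7.7 ]
rotvec [-0.0003 -0.0019 -0.0078]
20.2 [ 0.66048732 -0.07990617  0.16945181] [7.51926877e-04 7.60751142e-01 6.49043180e-01 2.90639382e-04] cam [ 0.67165614 -0.00192801  0.24991287]
```

View pics/w10.png

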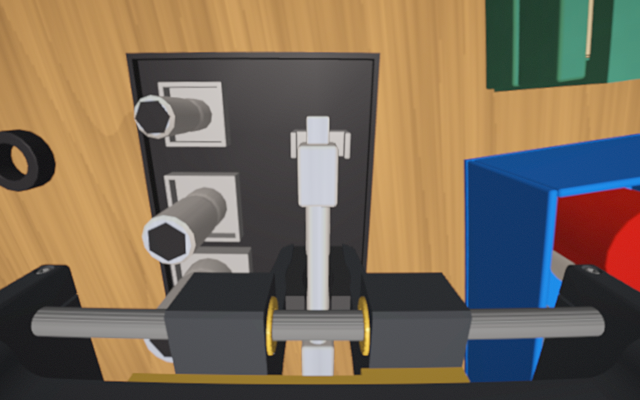

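View pics/s10.png

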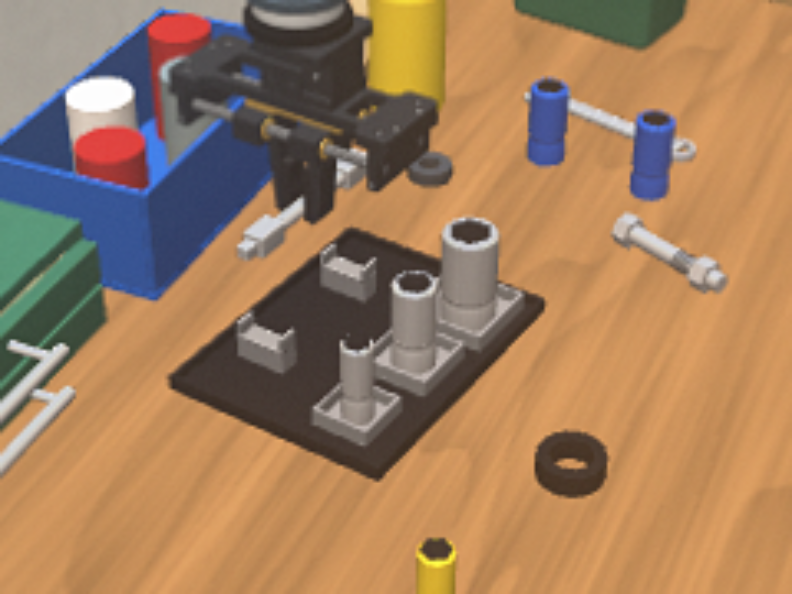

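```bash
python3 - <<'E'
from h import *
import pickle
c=pickle.load(open("w10.pkl","rb"))
T=np.array([.6605,-.0799])
for p in [(317,117),(317,145),(318,205),(317,347)]:
    X=toworld(p,c,.119); d=X[:2]-T; print(p,X,"v",d@[.165,.986],"u",d@[.986,-.165], toworld(p,c))
E
```

```text
(317, 117) [ 0.67071239 -0.00547787  0.119     ] v 0.07506526792734629 u -0.0022102313278120614 [ 0.67068977 -0.00556298  0.11586132]
(317, 145) [ 0.66887518 -0.01696817  0.119     ] v 0.06343269467478603 u -0.0021258211318132044 [ 0.66884471 -0.01713299  0.11756537]
(318, 205) [ 0.66504141 -0.04383796  0.119     ] v 0.036306502735501234 u -0.0014724107614983504 [ 0.66511047 -0.04340035  0.12036696]
(317, 347) [ 0.65175785 -0.12399     0.119     ] v -0.044915198596832025 u -0.001344913924791508 [ 0.65174041 -0.12409693  0.11888532]
```

Request:
{"method": "play_rows", "body": {"plan": [[[0,-0.1,-2.5],[0,0,-0.008],0],[[0,0,-2],[0,0,0],0],[[0,0,-0.8],[0,0,0],0]]}}

```text
time_s: 20.55
tool_pos: [0.6651, -0.0809, 0.1262]
tool_rot: [0.007, 0.762, 0.647, 0.005]
contact_force: [-0.1, -0.5, -2.7]
gripper_width: 0.125
```

```bash
python3 st.py .660 -.0805 .090 -9.5
```

```text
t 20.55 pos [ 0.6651 -0.0809  0.1262] jaw deg -9.32 tool z [ 0.0166 -0.0053 -0.9998] w 0.125 F [-0.1 -0.5 -2.7] q [-0.3   0.57  1.47 -0.    1.08 -0.13]
shift cm [-0.51  0.04 -3.62]
rotvec [ 0.0053  0.0166 -0.0032]
```

Request:
{"method": "play_rows", "body": {"plan": [[[-0.5,0,-0.8],[0.005,0.016,-0.003],0],[[0,0,-0.5],[0,0,0],0]]}}

```text
time_s: 20.75
tool_pos: [0.6607, -0.0806, 0.1154]
tool_rot: [0.001, 0.763, 0.647, 0.001]
contact_force: [0.1, 0.4, -2.1]
gripper_width: 0.124
```

```bash
python3 st.py .660 -.0805 .090 -9.5
```

```text
t 20.75 pos [ 0.6607 -0.0806  0.1154] jaw deg -9.41 tool z [ 2.3e-03 -9.0e-04 -1.0e+00] w 0.124 F [ 0.1  0.4 -2.1] q [-0.3   0.58  1.48 -0.    1.08 -0.13]
shift cm [-0.07  0.01 -2.54]
rotvec [ 0.0009  0.0023 -0.0015]
```

Request:
{"method": "play_rows", "body": {"plan": [[[-0.1,0,-0.8],[0,0.002,0],0],[[0,0,-0.7],[0,0,0],0],[[0,0,-0.5],[0,0,0],0]]}}

```text
time_s: 21.05
tool_pos: [0.6609, -0.0809, 0.0966]
tool_rot: [0.002, 0.763, 0.647, 0.001]
contact_force: [-0.6, 0.6, -2.2]
gripper_width: 0.12
```

```bash
python3 st.py .660 -.0805 .090 -9.5
```

```text
t 21.05 pos [ 0.6609 -0.0809  0.0966] jaw deg -9.39 tool z [ 0.004  -0.0021 -1.    ] w 0.12 F [-0.6  0.6 -2.2] q [-0.3   0.61  1.48 -0.    1.05 -0.14]
shift cm [-0.09  0.04 -0.66]
rotvec [ 0.0021  0.004  -0.002 ]
```

Request:
{"method": "play_rows", "body": {"plan": [[[-0.1,0,-0.3],[0,0.004,0],0],[[0,0,-0.2],[0,0,0],0],[[0,0,-0.1],[0,0,0],0]]}}

```text
time_s: 21.35
tool_pos: [0.6597, -0.0809, 0.09]
tool_rot: [0.0, 0.763, 0.647, -0.001]
contact_force: [-3.6, 0.3, 8.2]
gripper_width: 0.12
```

```bash
python3 st.py .660 -.0805 .090 -9.5
```

```text
t 21.35 pos [ 0.6597 -0.0809  0.09  ] jaw deg -9.39 tool z [-0.0014 -0.0018 -1.    ] w 0.12 F [-3.6  0.3  8.2] q [-0.3   0.62  1.48 -0.    1.04 -0.13]
shift cm [0.03 0.04 0.  ]
rotvec [ 0.0018 -0.0015 -0.002 ]
```

Request:
{"method": "play_rows", "body": {"plan": [[[0,0,0],[0,0,0],0.5],[[0,0,0],[0,0,0],0.5],[[0,0,0.3],[0,0,0],0.5],[[0,0,2],[0,0,0],0.5],[[0,0,5],[0,0,0],0.5]]}}

```text
time_s: 21.85
tool_pos: [0.6565, -0.0802, 0.1586]
tool_rot: [-0.004, 0.763, 0.647, -0.004]
contact_force: [-0.0, -0.5, 0.3]
gripper_width: 0.5
```

Request:
{"method": "play_rows", "body": {"plan": [[[0,0,5],[0,0,0],0.5],[[0,0,5],[0,0,0],0.5],[[-4,-3,2],[0,0,0],0.5],[[-4,-3,0],[0,0,0],0.5],[[-4,-3,0],[0,0,0],0.5]]}}

```text
time_s: 22.35
tool_pos: [0.5438, -0.1674, 0.2925]
tool_rot: [0.006, 0.76, 0.65, 0.001]
contact_force: [-0.4, 0.1, -0.4]
gripper_width: 0.505
```

```bash
python3 st.py; python3 w.py 11
python3 - <<'E'
from h import *
for n,(a,b,d,e) in {"side":(130,280,210,410),"scene":(150,280,190,390)}.items():
    c=viewer.snapshot(n); cv2.imwrite(f"pics/{n}11.png",cv2.resize(c["frame"][a:b,d:e],None,fx=4,fy=4)); cv2.imwrite(f"pics/{n}11f.png",c["frame"])
E
```

```text
t 22.35 pos [ 0.5438 -0.1674  0.2925] jaw deg -8.94 tool z [ 0.0094 -0.0067 -0.9999] w 0.505 F [-0.4  0.1 -0.4] q [-0.51  0.17  1.64 -0.    1.32 -0.35]
22.4 [ 0.53902046 -0.17111146  0.29186581] [ 0.00468814  0.76098433  0.64875254 -0.00100779] cam [ 0.55507931 -0.08914684  0.37495881]
```

View pics/w11.png

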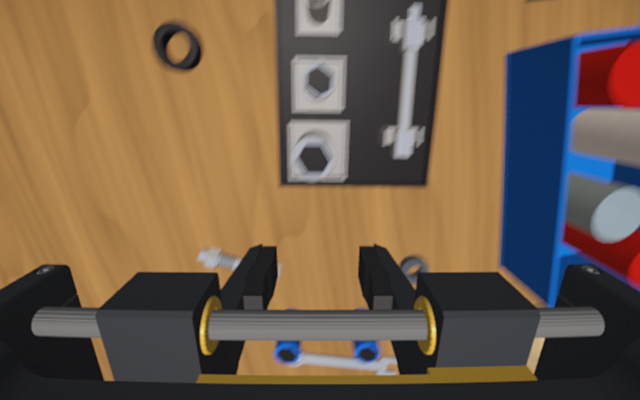

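View pics/scene11.png

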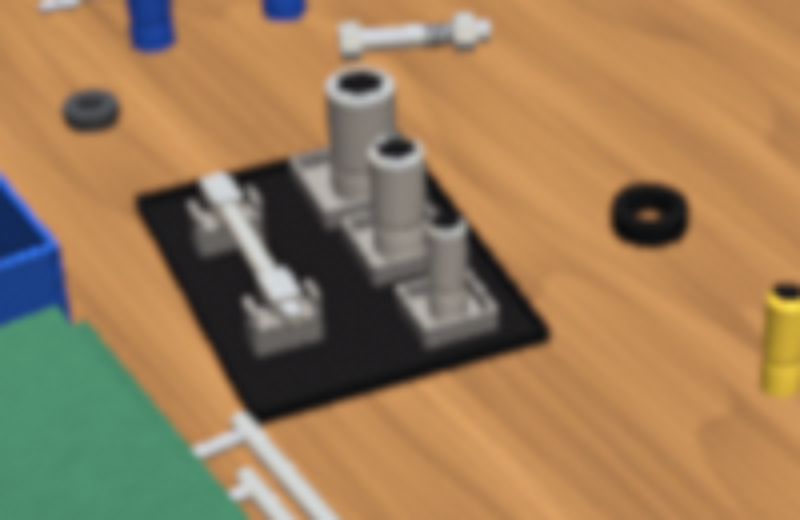

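View pics/side11f.png

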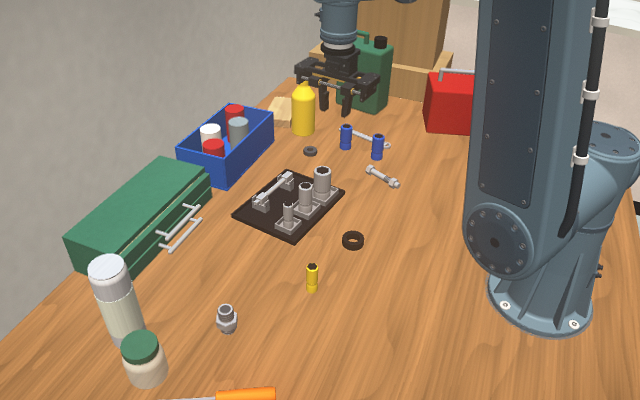

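Request:
{"method": "play_rows", "body": {"plan": [[[0,0,1],[0,0,0],0.5],[[0,0,0],[0,0,0],0.5]]}}

```text
time_s: 22.7
tool_pos: [0.5439, -0.1681, 0.3033]
tool_rot: [0.005, 0.762, 0.648, 0.002]
contact_force: [0.4, -0.1, 0.8]
gripper_width: 0.501
```

```bash
python3 w.py 12; python3 - <<'E'
from h import *
import pickle
c=pickle.load(open("w12.pkl","rb"));P=cloud(c)[:240].reshape(-1,3)
T=np.array([.660,-.0805]);v=(P[:,:2]-T)@np.array([.1650,.986]);u=(P[:,:2]-T)@np.array([.986,-.165])
k=(abs(u)<.025)&(abs(v)<.1)&(P[:,2]>.0335)&(P[:,2]<.06)
print(k.sum())
for a in np.arange(-.09,.09,.006):
    m=k&(v>=a)&(v<a+.006)&(abs(u)<.013)
    if m.sum(): print(round(a,3),m.sum(),np.round([u[m].min(),u[m].max(),np.median(P[m][:,2])],4))
m=k&(abs(u)<.011); print("v range",v[m].min(),v[m].max())
f=c["frame"];cv2.imwrite("pics/w12c.png",cv2.resize(f[0:220,270:470],None,fx=2.7,fy=2.7,interpolation=cv2.INTER_CUBIC))
E
```

```text
22.75 [ 0.54366581 -0.1677604   0.30231266] [0.00457    0.76172511 0.64788271 0.0014026 ] cam [ 0.55557828 -0.09002002  0.38585398]
2275
-0.078 49 [-0.009   0.0084  0.0429]
-0.072 90 [-0.0093  0.0092  0.0428]
-0.066 90 [-0.0092  0.0087  0.0429]
-0.06 96 [-0.0091  0.0082  0.0427]
-0.054 86 [-0.0091  0.0073  0.0427]
-0.048 74 [-0.0089  0.0072  0.0414]
-0.042 57 [-0.0059  0.0049  0.0386]
-0.036 52 [-0.0065  0.0041  0.0389]
-0.03 65 [-0.0068  0.0049  0.0389]
-0.024 56 [-0.0071  0.0037  0.039 ]
-0.018 64 [-0.0069  0.0049  0.0389]
-0.012 69 [-0.007   0.0047  0.0391]
-0.006 65 [-0.0065  0.0043  0.0389]
0.0 68 [-0.0066  0.005   0.0393]
0.006 65 [-0.0066  0.0044  0.0392]
0.012 71 [-0.0066  0.0052  0.0389]
0.018 65 [-0.0066  0.0042  0.0386]
0.024 72 [-0.0065  0.0053  0.0389]
0.03 91 [-0.0095  0.0072  0.0398]
0.036 115 [-0.0098  0.0075  0.0427]
0.042 124 [-0.0096  0.0082  0.0427]
0.048 112 [-0.0094  0.0077  0.0428]
0.054 127 [-0.0101  0.0083  0.0429]
0.06 73 [-0.0099  0.0076  0.0409]
0.066 72 [-0.0059  0.0043  0.0388]
0.072 26 [-0.0056  0.0047  0.0387]
v range -0.0750510008310322 0.07383714178580741
```

View pics/w12c.png

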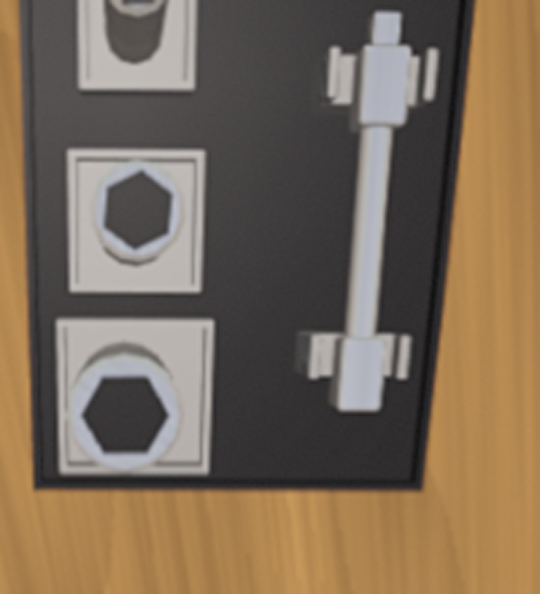

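```bash
python3 -c "
from station import manip
print(manip.close_job())"
```

```text
the job is handed in; nothing more can be done
None
```

I stood the large, medium and small sockets, in that order, in the pockets of their sizes. I then laid the extension bar in the two notched rests and handed the job in at about 23 s on the robot's clock.

**Sockets:** The last pictures show all three upright in their own pockets. I did not measure their final positions. The large one stands a few millimetres off centre in its pocket.

**Bar:** It measured centred to about 1 mm along the rests and level, with its upper faces near z = 0.042 m, so it sits on the notch floors. Both square ends lie in their notches.

**Left alone:** The pipe fitting, the bolt and the blue and yellow look-alikes look unmoved in the last pictures, and the gripper was well clear of everything.

No check failed. While I set the medium socket down, the contact force reached about 54 N upwards (about 58 N in all). That load went through the held socket into its pocket floor and was below the 120 N wrist limit, so I eased it off before letting go.

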